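# Prop a laminated bend on bearers and weight it flat

## Robot

A 7-joint arm with a two-finger parallel gripper is mounted at the origin on the work surface. World frame = base frame: x ahead of the robot, y to its left, z up, the work surface at z = 0. Lengths are in m, angles in rad, forces in N, time in s.
With the tool pointing down it reaches from about 0.35 to 0.9 m from the base axis. Payload 7.2 kg.
Tool frame: the origin (TCP) lies midway between the tips of the shut fingers; the grasp point (between the pads) lies 19 mm behind it; y points along the fingers, z is the direction in which the jaws open and shut, and the axes are right-handed (so a half turn about y gives the same grasp; the last joint's range is limited). The gripper opens to 88 mm and grips with 3 to 60 N. Pads are 20 mm wide; open, the fingers measure 115 mm over their backs; the gripper's body (75 mm by 178 mm) begins 61 mm behind the grasp point.
Start: joints at [-1.333, 0.411, -0.013, 1.596, 0.006, 1.134, -0.082], TCP at [0.188, 0.596, 0.223] pointing down, gripper open.
Joint ranges: [-2.95, 2.95], [-0.29, 1.99], [-1.47, 1.44], [0.14, 2.54], [-1.03, 4.17], [0.13, 1.85], [-2.86, 2.86]. Speed limits (rad/s): [2.39, 2.39, 3.01, 3.01, 3.14, 3.14, 3.14].

## Interface

Orientations are given as a unit quaternion [x, y, z, w].
In Python, from workcell import * gives the robot as it stands.
- The arm moves only by the shell command python3 -m handwheel 'ROWS' [FORCE]. ROWS is JSON, a list of rows, each a list of 7 numbers: the turn, a rotation vector about the tool's x, y, z in rad, then the shift along the tool's x, y, z in mm, then the opening, from 0 (shut) to 1 (fully open). In form: [[wx, wy, wz, x, y, z, hand], ...]. A call has 1 to 8 rows; each row shifts and turns the commanded pose from where the row before left it, along the tool's axes as they then stand; what a row does not reach is not made up. A row lasts 1/12 s, in which the tool goes at most 41.7 mm and 7.16 degrees, less where a joint would pass 70% of its speed; a pose out of reach is approached as far as the arm can. A call with a gripper value outside its range is refused whole. The fingers move at their own pace and stop on an object; FORCE is the grip in N (left out, the last holds). Time passes only in rows, so rows that do not move let the fingers close. It gives the time, the measured TCP pose, the force and the opening at its end, in the units of the state.
- sense(): the state, without advancing time (a new reading comes with each control period).
- camera(name): name is "scene" or "side" or "wrist"; returns the picture (400x640x3 uint8, red, green, blue); there is no depth.
- calibration(name): a dict with "K" (3x3 intrinsics, pixels), "k1" (the pictures are not rectified: a ray, as slopes to the right and down, at radius r is drawn at 1 + k1 r^2 times it, then the intrinsics apply), "T" (4x4, takes a point from camera to world coordinates); the wrist camera has in their place "tool_from_camera" (4x4, takes a point from camera to tool coordinates, whose origin is the TCP and whose axes are the tool frame's). Camera axes: x right, y down, z forward; pixel columns grow to the right and rows downward; lengths in m; the calibration is good to about 2 mm. A picture is of the moment at which its call begins: read the wrist's pose just before it. calibration takes no time and is no camera call.
- sign_off(): hands the job in, once; it reports no verdict.
The state is a dict: "time_s": time; "qpos": joint angles; "qd": joint speeds; "joint_efforts": joint torques, N m; "position": TCP position; "tool_rot": TCP orientation; "ft_force": force on the tool from outside, world axes, zero at the start; "torque": the same for the moment, N m; "opening": opening from 0.0 (shut) to 1.0 (fully open).
Only numpy, scipy, OpenCV 4.12 (cv2) and the standard library are available. Lean on these libraries where they do the work, as an engineer would, in place of code of your own. Each camera call takes 0.05 s, during which the arm holds its last target.

## Task

Get the laminated bend ready to be weighted flat: lay the long bearer centred on the square rubber pad and the short bearer centred on the round rubber pad, both lying crosswise to the line that joins the two pads, and stand the packer on the bench midway between them. Then lay the bend flat across both bearers, along the line of the pads and centred over the packer, with its wide end over the long bearer, and finally lower the steel weight gently, upright, onto the middle of the bend. Leave the supports as set, and do not knock over the glue bottle.

Things in the scene. Friction and masses are not known exactly. Their poses are not given: they have to be found in the camera images.
- pad_square: Square dark rubber pad, 90 x 90 x 6 mm, glued to the bench (fixed). Origin: centre of its underside, on the bench (z = 0). Its y axis lies along the line joining the two pads; its x axis is square to that line, so a bearer lies crosswise when its length runs along this x axis. The other pad's centre is about 150 mm (145 to 155) away, on either the +y or the -y side.
- pad_round: Round dark rubber pad, 90 mm diameter, 6 mm thick, glued to the bench (fixed). Origin: centre of its underside, on the bench.
- bearer_long: Plain wooden bar, 110 (x) x 36 (y) x 35 (z) mm, about 75 g, loose. Origin: centre of its underside; x along its length, z up.
- bearer_short: Plain wooden bar, 70 (x) x 36 (y) x 35 (z) mm, about 50 g, loose. Origin: centre of its underside; x along its length, z up.
- packer: Square wooden block, 40 x 40 mm and 39 mm tall, about 35 g, loose; standing on the bench it ends 2 mm below the tops of bearers that lie on the pads. Origin: centre of its underside; z up.
- bend: Shallow arc of laminated wood lying flat, tapering, about 120 g: 220 mm end to end, 22 mm thick (z), 64 mm wide at one end, 36 mm at the other, 50 mm over the middle 60 mm, where it balances and can be gripped along y. Origin: underside, middle of length and width. x runs towards the wide end; it bulges to +y (the ends' centres lie 20 mm to the -y side of the origin).
- bend_wide (a point): Centre of the wide end face of the bend, at half its thickness (110 mm along x and -20 mm along y from the bend's origin).
- weight: Turned steel weight, about 450 g: a disc 50 mm in diameter and 30 mm high with a plain round grip 22 mm in diameter rising from its centre, 58 mm high in all. Origin: centre of its underside; z up.
- glue: White plastic glue bottle with an orange cap, 54 mm in diameter, 130 mm tall, standing loose on the bench; a bystander. Origin: centre of its underside; z up.
Not all that is in view belongs to the job. Leave any orange look-alike of the bend alone.

How it is judged:
On the way, in this order (a step that is already met when the one before it is completed fails the run):
1. both bearers lie on their pads and the packer stands between them (horizontal distance between bearer_long and pad_square below 0.015 m and height (world z) of bearer_long between 0.002 and 0.01 m and angle between each of bearer_long, bearer_short, packer's own z axis and vertical below 0.1 rad and angle between the x axis of each of bearer_long, bearer_short and the x axis of pad_square, either way round below 0.2 rad and horizontal distance between bearer_short and pad_round below 0.015 m and height (world z) of bearer_short between 0.002 and 0.01 m and x of packer in the frame of pad_square between -0.015 and 0.015 m and horizontal distance between packer and pad_square below 0.0925 m and horizontal distance between packer and pad_round below 0.0925 m and height (world z) of packer between -0.004 and 0.004 m), for 0.2 s.
2. the bend lies across both bearers, wide end over the long one, with the supports still in place (all of step 1 and x of bend in the frame of pad_square between -0.015 and 0.015 m and horizontal distance between bend and pad_square below 0.0925 m and horizontal distance between bend and pad_round below 0.0925 m and height (world z) of bend between 0.037 and 0.045 m and angle between bend's own z axis and vertical below 0.06 rad and angle between the x axis of bend and the y axis of pad_square, either way round below 0.2 rad and horizontal distance between bend_wide and pad_square below 0.065 m), for 0.2 s.
At the end, for the whole second after the job is handed in: Bearers on their own pads and packer midway between pads, each within 15 mm; bearers within 0.2 rad of square to the pads' line; bend level on both bearers, along that line, within 15 mm of midway, wide end at the square pad; weight upright within 15 mm of its middle; all at rest (all of step 2 and horizontal distance between weight and bend below 0.015 m and height (world z) of weight between 0.058 and 0.068 m and angle between weight's own z axis and vertical below 0.08 rad and linear speed of each of bearer_long, bearer_short, packer, bend, weight below 0.02 m/s and angular speed of each of bearer_long, bearer_short, packer, bend, weight below 0.15 rad/s); the robot touches nothing.
It fails at once if the glue bottle is knocked over (angle between glue's own z axis and vertical above 0.6 rad).
It fails at once if the weight is dropped or rammed onto the bend (over 60 N) (contact force between weight and bend above 60 N).
It also fails if it takes over 138 s, if anything falls off the work surface, if the arm or the gripper's body presses on something with over 40 N, if the wrist force passes 120 N, or if a joint passes its speed limit or range.

## Working session

There is one attempt and no reset: what is moved stays moved. The work goes in short steps, Python scripts to look and compute and a shell command to move; the robot and the scene stay as the last step left them, time stands still between calls to the robot, and variables do not carry over. Pictures are saved under pics/ and viewed, and the job is handed in when it is done.

```bash
mkdir -p pics; ls
python3 - <<'E'
from workcell import *
import cv2
s=sense();print(s)
for n in("scene","side","wrist"):
    cv2.imwrite(f"pics/a_{n}.png",camera(n)[:,:,::-1]);print(n,calibration(n))
E
```

```text
pics
{'time_s': 0.0, 'qpos': array([-1.33320646,  0.41188965, -0.01272921,  1.59706613,  0.00557064,
        1.13427708, -0.08220665]), 'qd': array([-0.00051355, -0.00053059,  0.00016501,  0.00133586,  0.00110717,
       -0.00077854, -0.00099595]), 'joint_efforts': array([ 3.36452867e-04, -5.87954307e+01,  6.41337689e-01, -2.91063112e+01,
       -5.39477100e-02,  1.83932029e-02,  1.45688009e-04]), 'position': array([0.18802125, 0.59550828, 0.22180632]), 'tool_rot': array([ 0.69942337, -0.10774299,  0.10762659, -0.69829429]), 'ft_force': array([ 0.51887664, -0.7221015 , -0.31582477]), 'torque': array([-0.01075575,  0.0105314 , -0.03133766]), 'opening': 1.001429939008092}
scene {'K': array([[420.18936379,   0.        , 322.24339858],
       [  0.        , 420.18936379, 200.1031107 ],
       [  0.        ,   0.        ,   1.        ]]), 'k1': -0.10840162194680658, 'T': array([[-0.71087966,  0.59635721, -0.37283802,  1.01383886],
       [ 0.70318654,  0.59258501, -0.39290163,  0.41636136],
       [-0.0133715 , -0.54148045, -0.840607  ,  1.16645637],
       [ 0.        ,  0.        ,  0. 
[... 326 characters left out ...]
1084, -0.82241669],
       [ 0.00559358, -0.69323528, -0.72068964,  1.11781877],
       [ 0.        ,  0.        ,  0.        ,  1.        ]])}
wrist {'K': array([[332.57993832,   0.        , 320.10432721],
       [  0.        , 332.57993832, 196.45348675],
       [  0.        ,   0.        ,   1.        ]]), 'k1': -0.03298262217255355, 'tool_from_camera': array([[ 5.81843746e-05,  9.65620565e-01,  2.59955614e-01,
        -7.10933672e-02],
       [ 4.85682233e-04, -2.59955611e-01,  9.65620445e-01,
        -1.62328786e-01],
       [ 9.99999880e-01,  7.00718013e-05, -4.84110106e-04,
         8.08352199e-04],
       [ 0.00000000e+00,  0.00000000e+00,  0.00000000e+00,
         1.00000000e+00]])}
```

View pics/a_scene.png

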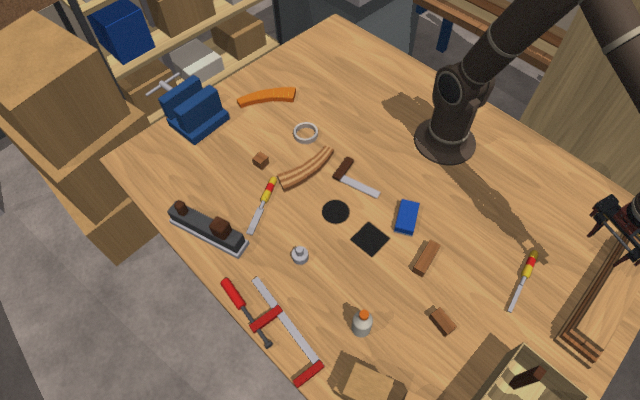

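View pics/a_side.png

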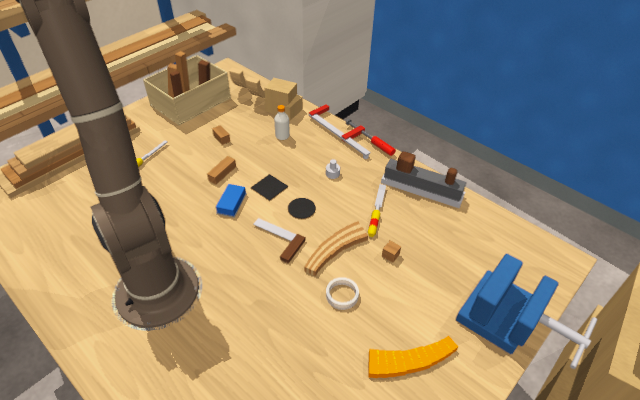

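View pics/a_wrist.png

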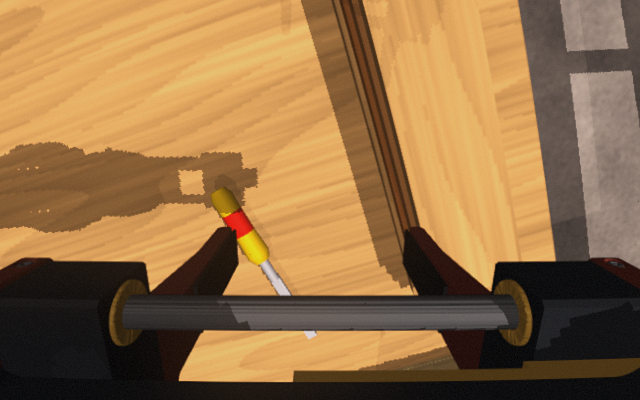

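The scene view shows the square pad at about (370,238), the round pad (336,212), the long bearer (425,257) and the short bearer (443,320). It also shows the packer (260,160), bend (305,168), weight (300,255) and glue (362,322). The orange bend at (267,97) is the look-alike. Next I'll measure them with colour masks in both views.

```bash
cat > h.py <<'E'
import numpy as np, cv2
from workcell import *
from scipy.spatial.transform import Rotation as R
def toolT(s):
    T=np.eye(4);T[:3,:3]=R.from_quat(s["tool_rot"]).as_matrix();T[:3,3]=s["position"];return T
def cam(name,s=None):
    c=calibration(name);
    T=c["T"] if "T" in c else toolT(s if s else sense())@c["tool_from_camera"]
    return c["K"],c["k1"],np.array(T)
def rays(c,px):
    K,k1,T=c;px=np.atleast_2d(np.array(px,float))
    n=cv2.undistortPoints(px.reshape(-1,1,2),K,np.array([k1,0,0,0.])).reshape(-1,2)
    d=np.c_[n,np.ones(len(n))]@T[:3,:3].T
    return T[:3,3],d/np.linalg.norm(d,axis=1)[:,None]
def plane(c,px,z):
    o,d=rays(c,px);return (o+d*((z-o[2])/d[:,2])[:,None])[:,:2]
def proj(c,P):
    K,k1,T=c;Ti=np.linalg.inv(T)
    return cv2.projectPoints(np.atleast_2d(np.array(P,float)),cv2.Rodrigues(Ti[:3,:3])[0],Ti[:3,3],K,np.array([k1,0,0,0.]))[0].reshape(-1,2)
def tri(c1,p1,c2,p2):
    o1,d1=rays(c1,p1);o2,d2=rays(c2,p2);d1=d1[0];d2=d2[0]
    A=np.c_[d1,-d2];t=np.linalg.lstsq(A,o2-o1,rcond=None)[0]
    a=o1+d1*t[0];b=o2+d2*t[1];return (a+b)/2,np.linalg.norm(a-b)
def blob(img,lo,hi,roi):
    x0,y0,x1,y1=roi;h=cv2.cvtColor(img,cv2.COLOR_RGB2HSV)
    m=cv2.inRange(h,lo,hi);k=np.zeros_like(m);k[y0:y1,x0:x1]=m[y0:y1,x0:x1]
    cs,_=cv2.findContours(k,cv2.RETR_EXTERNAL,cv2.CHAIN_APPROX_NONE)
    return max(cs,key=cv2.contourArea)
def snap(name,fn,scale=None,roi=None):
    s=sense();im=camera(name);np.save(f"pics/{fn}.npy",im)
    o=im
    if roi: o=im[roi[1]:roi[3],roi[0]:roi[2]]
    if scale:o=cv2.resize(o,None,fx=scale,fy=scale,interpolation=cv2.INTER_CUBIC)
    cv2.imwrite(f"pics/{fn}.png",o[:,:,::-1]);return s,im
E
python3 - <<'E'
from h import *
sc=cv2.imread("pics/a_scene.png");si=cv2.imread("pics/a_side.png")
cv2.imwrite("pics/b1.png",cv2.resize(sc[130:345,240:470],None,fx=2.7,fy=2.7,interpolation=cv2.INTER_CUBIC))
cv2.imwrite("pics/b2.png",cv2.resize(si[100:290,190:420],None,fx=3,fy=3,interpolation=cv2.INTER_CUBIC))
cs,cd=cam("scene"),cam("side")
for n,im,c,r in(("scene",sc,cs,None),("side",si,cd,None)):
    h=cv2.cvtColor(im,cv2.COLOR_BGR2HSV)
    m=cv2.inRange(h,(0,0,0),(180,255,60))
    R0=(300,180,400,270) if n=="scene" else (245,165,325,225)
    k=np.zeros_like(m);k[R0[1]:R0[3],R0[0]:R0[2]]=m[R0[1]:R0[3],R0[0]:R0[2]]
    for q in cv2.findContours(k,cv2.RETR_EXTERNAL,cv2.CHAIN_APPROX_NONE)[0]:
        if cv2.contourArea(q)<100: continue
        w=plane(c,q.reshape(-1,2),0.006)*1000
        print(n,cv2.contourArea(q),cv2.minAreaRect(w.astype(np.float32)))
E
```

```text
scene 641.5 ((495.41644287109375, 78.60661315917969), (85.72014617919922, 85.62865447998047), 0.8460575938224792)
scene 440.5 ((499.63128662109375, -66.31982421875), (83.54714965820312, 83.7021255493164), 13.995387077331543)
side 376.0 ((498.5539855957031, -72.87130737304688), (83.87995910644531, 80.12403869628906), 43.50700759887695)
side 420.5 ((493.0755310058594, 71.32044219970703), (85.9637451171875, 85.51549530029297), 1.7802492380142212)
```

View pics/b1.png

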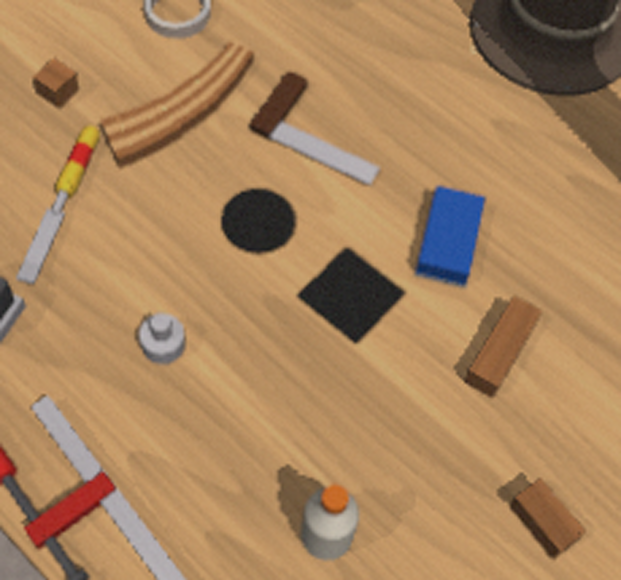

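View pics/b2.png

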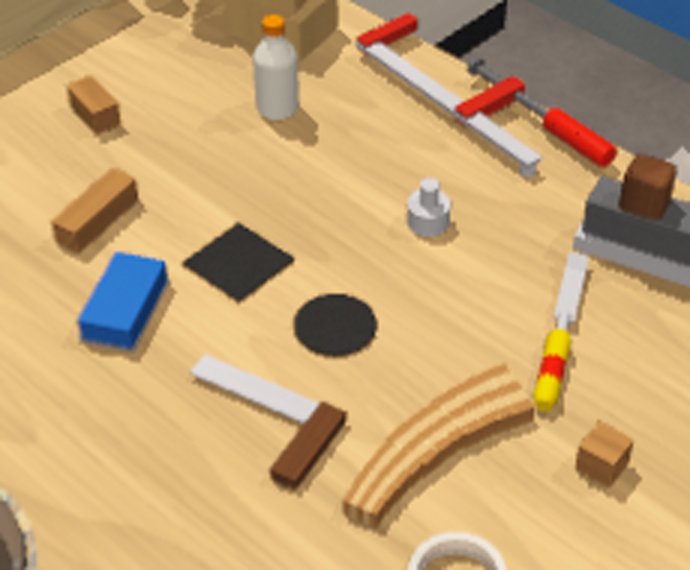

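Run:
```python
from h import *
cs,cd=cam("scene"),cam("side")
b1=lambda p:np.array(p)/2.7+[240-.3,130-.3]
b2=lambda p:np.array(p)/3+[190-.3,100-.3]
# rows: name, scene crop px, side crop px (top corners)
L=[("long end A top mid(scene top)",(526,302),(67,227)),
("long top end B",(481,384),(124,177)),
("short end A",(529,487),(100,83)) ,
("short end B",(566,545),(78,108)) ,
("packer top ctr",(55,73),(605,443)),
("weight grip top",(161,322),(430,184)),
("glue cap",(335,493),(273,22)),
("bend wide? scene left end top a",(103,123),(533,408)),
("bend scene b",(120,160),(505,370)),
("bend other end a",(250,53),(375,517)),
("bend other end b",(228,45),(347,505)),
]
for n,a,b in L:
    P,e=tri(cs,b1(a),cd,b2(b));print(n,np.round(P*1000),"gap",round(e*1000,1))
for n,q in [("bluebox",[(440,190),(484,198),(468,284),(418,276)]),("hammerhead",[(293,73),(262,134)]),("blade",[(283,128),(375,180)]),("ring",[(178,15)]),("gluebase",[(330,540)]),
 ("chis",[(90,130),(30,278)]),("clamp",[(110,480),(165,580),(40,400)]),("plane",[(0,340)])]:
    print(n,(plane(cs,[b1(p) for p in q],0.02)*1000).round().tolist())
```

```text
long end A top mid(scene top) [379. 232.  32.] gap 7.4
long top end B [486. 258.  23.] gap 1.5
short end A [554. 371.  61.] gap 6.4
short end B [551. 432.  -7.] gap 1.9
packer top ctr [ 540. -392.   37.] gap 3.9
weight grip top [690. -31.  56.] gap 5.6
glue cap [718. 244. 128.] gap 3.4
bend wide? scene left end top a [ 541. -303.   16.] gap 6.7
bend scene b [ 563. -248.   12.] gap 8.2
bend other end a [ 332. -265.    5.] gap 30.6
bend other end b [ 334. -265.   23.] gap 24.6
bluebox [[321.0, 66.0], [293.0, 111.0], [398.0, 170.0], [430.0, 123.0]]
hammerhead [[315.0, -183.0], [413.0, -144.0]]
blade [[388.0, -132.0], [365.0, 1.0]]
ring [[351.0, -361.0]]
gluebase [[725.0, 257.0]]
chis [[560.0, -301.0], [747.0, -191.0]]
clamp [[841.0, 52.0], [871.0, 168.0], [835.0, -68.0]]
plane [[821.0, -155.0]]
```

```bash
cat >> h.py <<'E'
def plan(x,y,z,jaw=None):
    """jaw: world angle (deg) of the jaw axis; mod 180. prints turn about tool axes, then shift in tool axes after the turn"""
    s=sense();T=toolT(s);Rm=T[:3,:3]
    yv=np.array([0,0,-1.])
    cur=np.degrees(np.arctan2(Rm[1,2],Rm[0,2]))
    if jaw is None: jaw=cur
    d=(jaw-cur+90)%180-90
    a=np.radians(cur+d);zv=np.array([np.cos(a),np.sin(a),0]);xv=np.cross(yv,zv)
    G=np.c_[xv,yv,zv]
    w=R.from_matrix(Rm.T@G).as_rotvec()
    sh=G.T@(np.array([x,y,z])-s["position"])*1000
    print("t",round(s["time_s"],2),"pos",s["position"].round(4),"jaw",cur.round(1),"j7",s["qpos"][6].round(2),"open",round(s["opening"],3),"F",s["ft_force"].round(1))
    print("turn",w.round(3),"rows",np.ceil(np.abs(w).max()/.124),"shift mm",sh.round(1),"rows",np.ceil(np.linalg.norm(sh)/41.6))
E
python3 -c "
from h import *
plan(0.47,0.25,0.28);print(toolT(sense())[:3,:3].round(3))"
```

```text
t 0.15 pos [0.188  0.5956 0.222 ] jaw 72.5 j7 -0.08 open 1.003 F [-0.1  0.2 -0.1]
turn [0.001 0.    0.   ] rows 1.0 shift mm [ 372.9  -58.  -244.7] rows 11.0
[[ 0.954 -0.     0.301]
 [-0.301 -0.001  0.954]
 [ 0.    -1.    -0.001]]
```

```bash
python3 -m handwheel '[[0,0,0,34,-7,-22,1],[0,0,0,34,-7,-22,1],[0,0,0,34,-7,-22,1],[0,0,0,34,-7,-22,1],[0,0,0,34,-7,-22,1],[0,0,0,34,-7,-22,1],[0,0,0,34,-7,-22,1],[0,0,0,34,-7,-22,1]]'
python3 - <<'E'
from h import *
s,_=snap("wrist","c1");print(s["qd"].max())
plan(.47,.25,.28)
E
```

```text
time_s: 0.82
position: [0.3954, 0.3444, 0.279]
tool_rot: [-0.699, 0.108, -0.108, 0.699]
ft_force: [0.7, 0.5, 0.6]
opening: 1.002
0.9655819270942307
t 0.87 pos [0.402  0.3373 0.2806] jaw 71.9 j7 0.49 open 1.0 F [ 4.3 -6.2  1.8]
turn [0.    0.    0.005] rows 1.0 shift mm [ 91.7   0.6 -61.9] rows 3.0
```

View pics/c1.png

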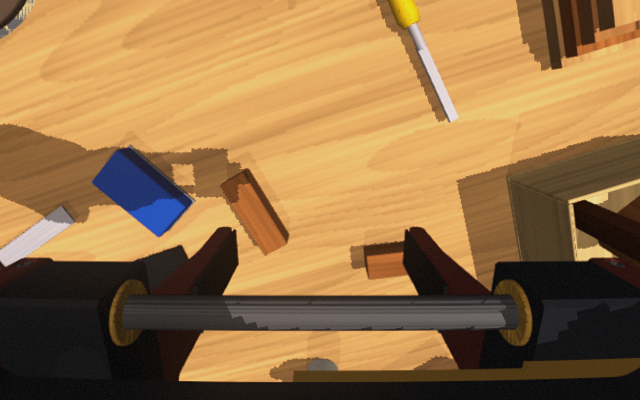

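```bash
python3 -m handwheel '[[0,0,0,36,-10,0,1],[0,0,0,36,-10,0,1],[0,0,0,36,-20,0,1],[0,0,0,0,0,0,1],[0,0,0,0,0,0,1]]'
python3 - <<'E'
from h import *
s,_=snap("wrist","c2");print(s["qd"].max())
plan(.5,.3,.33)
E
```

```text
time_s: 1.28
position: [0.4994, 0.3127, 0.3189]
tool_rot: [-0.699, 0.109, -0.109, 0.699]
ft_force: [-0.4, 0.7, -0.8]
opening: 1.004
0.05827700456103315
t 1.33 pos [0.4975 0.3137 0.3181] jaw 72.4 j7 0.67 open 1.001 F [-0.4  0.2 -0.5]
turn [ 0.    -0.    -0.001] rows 1.0 shift mm [  6.5 -11.9 -12.3] rows 1.0
```

View pics/c2.png

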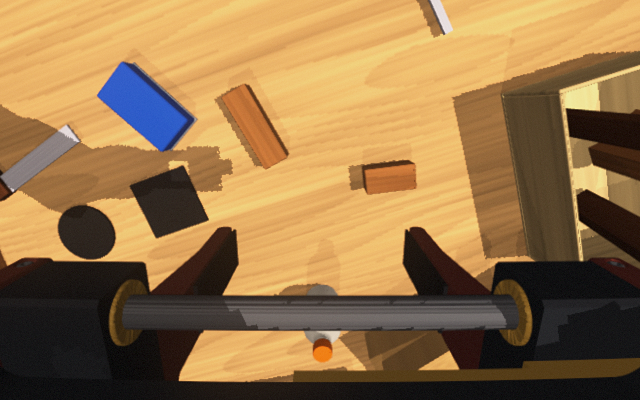

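Run:
```python
from h import *
s=sense();im=np.load("pics/c2.npy");c=cam("wrist",s)
h=cv2.cvtColor(im,cv2.COLOR_RGB2HSV)
m=cv2.inRange(h,(0,0,0),(180,255,60))
for roi,n in(((50,195,122,262),"round"),((122,160,215,240),"square")):
    q=blob(im,(0,0,0),(180,255,62),roi);w=plane(c,q.reshape(-1,2),.006)*1000
    r=cv2.minAreaRect(w.astype(np.float32));print(n,cv2.contourArea(q),r, cv2.boundingRect(q))
A=im[75:175,205:295];B=im[140:205,340:430]
cv2.imwrite("pics/c2l.png",cv2.resize(A,None,fx=6,fy=6,interpolation=cv2.INTER_NEAREST)[:,:,::-1])
cv2.imwrite("pics/c2s.png",cv2.resize(B,None,fx=8,fy=8,interpolation=cv2.INTER_NEAREST)[:,:,::-1])
```

```text
round 2222.5 ((497.0281066894531, -65.98779296875), (85.975830078125, 87.96940612792969), 22.266559600830078) (59, 206, 56, 53)
square 3146.0 ((491.9095153808594, 78.97364807128906), (87.04576110839844, 88.86162567138672), 1.6335690021514893) (130, 166, 78, 71)
```

View pics/c2l.png

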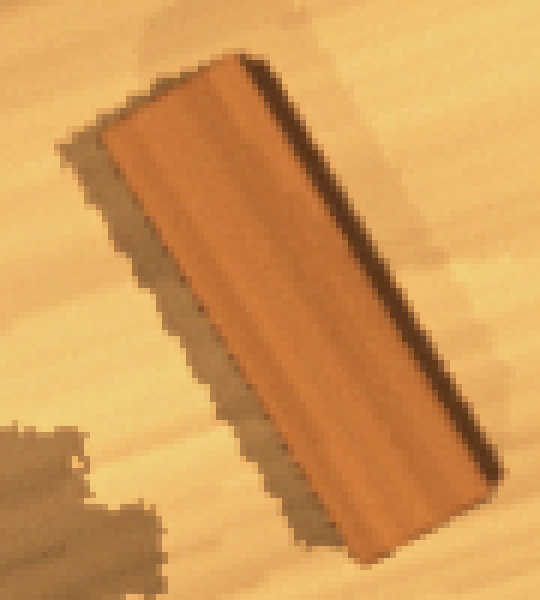

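View pics/c2s.png

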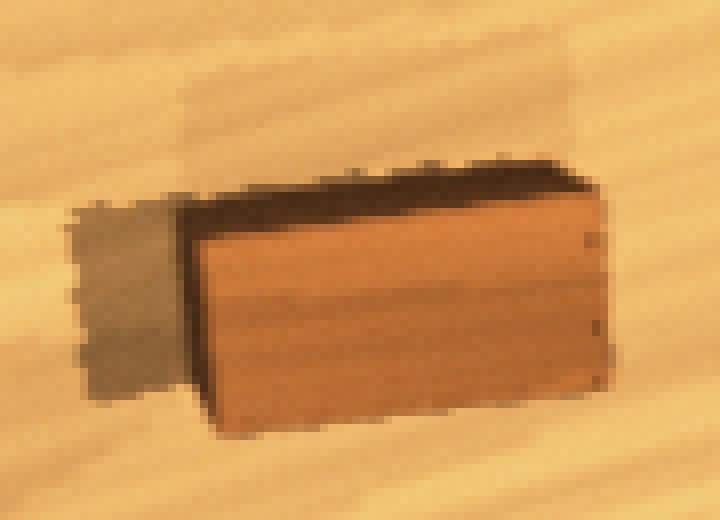

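```bash
cat >> h.py <<'E'
def rect(c,corners,z):
    w=(plane(c,corners,z)*1000).astype(np.float32)
    e=[np.linalg.norm(w[i]-w[(i+1)%4]) for i in range(4)]
    v=(w[1]-w[0])+(w[2]-w[3]);u=(w[2]-w[1])+(w[3]-w[0])
    print("centre",w.mean(0).round(1),"edges",np.round(e,1),"ang01",np.degrees(np.arctan2(v[1],v[0])).round(1),"ang12",np.degrees(np.arctan2(u[1],u[0])).round(1))
E
python3 - <<'E'
from h import *
s=sense();c=cam("wrist",s)
l=np.array([(103,140),(240,52),(495,490),(368,565)])/6+[205-.5,75-.5]
q=np.array([(200,238),(600,192),(608,388),(222,435)])/8+[340-.5,140-.5]
rect(c,l,.035);rect(c,q,.035)
# height by scene view crossing too
cs=cam("scene")
print(proj(c,[[.72,.25,.13]]))
plan(.5,.3,.15)
E
```

```text
centre [428.4 246.4] edges [ 35.5 107.3  33.8 107.1] ang01 102.7 ang12 11.9
centre [549.3 398.8] edges [68.1 34.4 67.  34.9] ang01 79.4 ang12 -10.2
[[324.81411956 355.59849923]]
t 1.33 pos [0.4975 0.3137 0.3181] jaw 72.4 j7 0.67 open 1.001 F [-0.4  0.2 -0.5]
turn [ 0.    -0.    -0.001] rows 1.0 shift mm [  6.5 168.1 -12.3] rows 5.0
```

The wrist view gives both bearers with top-face sizes close to spec at z=35 mm. The pads are at (492,79) and (497,-66). I'll do the long bearer first.

```bash
python3 -c "
from h import *
plan(.4284,.2464,.15,102.3)"
```

```text
t 1.33 pos [0.4975 0.3137 0.3181] jaw 72.4 j7 0.67 open 1.001 F [-0.4  0.2 -0.5]
turn [ 0.    -0.522 -0.001] rows 5.0 shift mm [-81.9 168.1 -51. ] rows 5.0
```

```bash
python3 -m handwheel '[[0,-0.105,0,0,0,0,1],[0,-0.105,0,0,0,0,1],[0,-0.105,0,0,0,0,1],[0,-0.105,0,0,0,0,1],[0,-0.102,0,0,0,0,1],[0,0,0,-20,37,-12,1],[0,0,0,-20,37,-12,1],[0,0,0,-20,37,-12,1]]' 20; python3 -m handwheel '[[0,0,0,-20,37,-13,1],[0,0,0,-2,20,-2,1],[0,0,0,0,0,0,1],[0,0,0,0,0,0,1],[0,0,0,0,0,0,1]]'
python3 - <<'E'
from h import *
s,_=snap("wrist","d1")
plan(.4284,.2464,.05,102.3)
E
```

```text
time_s: 2.0
position: [0.4465, 0.2685, 0.2113]
tool_rot: [-0.703, -0.077, 0.077, 0.703]
ft_force: [0.2, 0.5, -1.3]
opening: 1.001
time_s: 2.42
position: [0.4321, 0.2512, 0.1592]
tool_rot: [-0.702, -0.077, 0.076, 0.703]
ft_force: [0.2, 0.0, 0.5]
opening: 0.998
t 2.47 pos [0.4326 0.2512 0.1595] jaw 102.5 j7 1.2 open 0.993 F [ 0.4 -0.4  0.2]
turn [-0.001  0.003  0.003] rows 1.0 shift mm [ -5.1 109.5  -3.8] rows 3.0
```

View pics/d1.png

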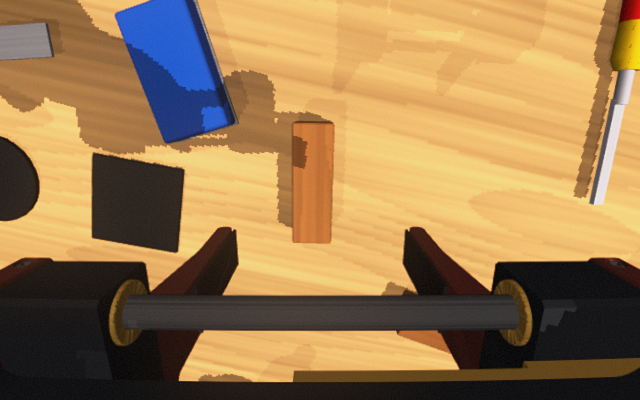

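The bearer lies at (293..332, 123..243), aligned with the jaws. I'll triangulate its height from these two wrist views.

Run:
```python
from h import *
s=sense();c=cam("wrist",s);p=[(292.5,123),(332.5,123),(331,242.5),(292.5,242.5)]
rect(c,p,.035)
s2=dict(position=[.4975,.3137,.3181],tool_rot=[-.699,.109,-.109,.699]);c2=cam("wrist",s2)
l=np.array([(103,140),(240,52),(495,490),(368,565)])/6+[204.5,74.5]
print([ (tri(c,a,c2,b)[0]*1000).round(0).tolist() for a,b in zip(p,[l[0],l[1],l[2],l[3]])])
q=blob(_im:=np.load("pics/d1.npy"),(0,0,0),(180,255,62),(80,145,200,260));w=plane(c,q.reshape(-1,2),.006)*1000
r=cv2.minAreaRect(w.astype(np.float32));print(cv2.contourArea(q),r)
plan(.4290,.2464,.008,102.3)
```

```text
centre [430.8 244.5] edges [ 33.8 108.5  35.8 108.6] ang01 102.4 ang12 11.8
[[381.0, 217.0, 34.0], [373.0, 251.0, 29.0], [478.0, 273.0, 38.0], [486.0, 240.0, 36.0]]
7176.5 ((494.0570983886719, 77.59829711914062), (88.52340698242188, 88.28302764892578), 1.7888472080230713)
t 2.47 pos [0.4326 0.2512 0.1595] jaw 102.5 j7 1.2 open 0.993 F [ 0.4 -0.4  0.2]
turn [-0.001  0.003  0.003] rows 1.0 shift mm [ -4.5 151.5  -4. ] rows 4.0
```

```bash
python3 -m handwheel '[[0,0,0,-3,40,-6,1],[0,0,0,0,40,0,1],[0,0,0,0,40,0,1],[0,0,0,0,20,0,1],[0,0,0,0,12,0,1],[0,0,0,0,0,0,1],[0,0,0,0,0,0,1]]' 20; python3 -c "
from h import *
plan(.430,.2455,.008,102.3)"
```

```text
time_s: 3.05
position: [0.4308, 0.2439, 0.0064]
tool_rot: [-0.703, -0.077, 0.076, 0.703]
ft_force: [0.2, 0.1, 1.1]
opening: 0.998
t 3.05 pos [0.4308 0.2439 0.0064] jaw 102.4 j7 1.24 open 0.998 F [0.2 0.1 1.1]
turn [-0.     0.002  0.001] rows 1.0 shift mm [-0.5 -1.6  1.7] rows 1.0
```

```bash
python3 -m handwheel '[[0,0,0,0,-2,1.5,0],[0,0,0,0,0,0,0],[0,0,0,0,0,0,0],[0,0,0,0,0,0,0],[0,0,0,0,0,0,0],[0,0,0,0,0,0,0],[0,0,0,0,0,0,0],[0,0,0,0,0,0,0]]' 20; python3 -c "
from h import *
plan(.430,.2455,.008,102.3)"
```

```text
time_s: 3.72
position: [0.4297, 0.2445, 0.0079]
tool_rot: [0.703, 0.076, -0.076, -0.703]
ft_force: [1.2, -1.4, -0.1]
opening: 0.431
t 3.72 pos [0.4297 0.2445 0.0079] jaw 102.4 j7 1.24 open 0.431 F [ 1.2 -1.4 -0.1]
turn [ 0.     0.002 -0.   ] rows 1.0 shift mm [ 0.5 -0.1  1. ] rows 1.0
```

```bash
python3 -m handwheel '[[0,0,0,0,-25,0,0],[0,0,0,0,-35,0,0],[0,0,0,0,-35,0,0],[0,0,0,0,0,0,0]]' 20; python3 -c "
from h import *
plan(.4935,.078,.10,91.9)"
```

```text
time_s: 4.05
position: [0.4326, 0.2461, 0.1083]
tool_rot: [-0.702, -0.079, 0.074, 0.704]
ft_force: [0.9, 0.8, -0.7]
opening: 0.412
t 4.05 pos [0.4326 0.2461 0.1083] jaw 102.4 j7 1.22 open 0.412 F [ 0.9  0.8 -0.7]
turn [-0.004  0.183  0.007] rows 2.0 shift mm [  55.3    8.3 -170.1] rows 5.0
```

```bash
python3 -m handwheel '[[0,0.092,0,0,0,0,0],[0,0.091,0,0,0,0,0],[0,0,0,11,0,-34,0],[0,0,0,11,0,-34,0],[0,0,0,11,0,-34,0],[0,0,0,11,0,-34,0],[0,0,0,11,0,-34,0],[0,0,0,0,0,0,0]]'; python3 -m handwheel '[[0,0,0,0,0,0,0],[0,0,0,0,0,0,0]]'; python3 -c "
from h import *
s,_=snap('wrist','e1');plan(.4935,.078,.02,91.9)"
```

```text
time_s: 4.72
position: [0.4921, 0.0688, 0.1027]
tool_rot: [0.708, 0.009, -0.008, -0.706]
ft_force: [-0.2, -0.6, -0.6]
opening: 0.407
time_s: 4.88
position: [0.49, 0.0768, 0.1024]
tool_rot: [-0.707, -0.011, 0.012, 0.707]
ft_force: [-0.4, -0.1, -0.9]
opening: 0.412
t 4.93 pos [0.4898 0.0775 0.1025] jaw 92.0 j7 1.45 open 0.407 F [-0.1  0.2 -1.8]
turn [-0.     0.001 -0.001] rows 1.0 shift mm [ 3.7 82.5  0.4] rows 2.0
```

View pics/e1.png

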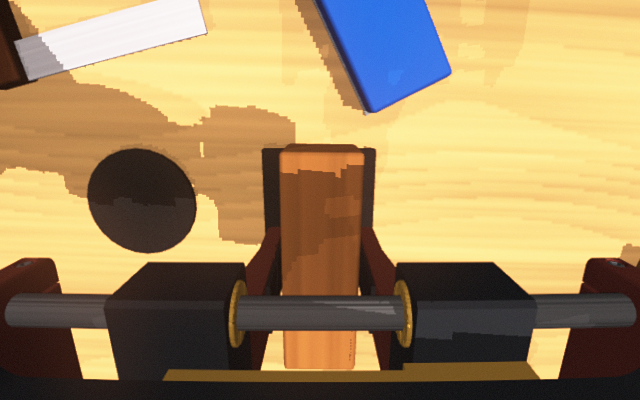

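Run:
```python
from h import *
s=sense();c=cam("wrist",s);im=np.load("pics/e1.npy")
print("bearer -x end",plane(c,[(280,152),(364,152)],.1295)*1000,"expected x",(s["position"][0]-.055)*1000)
q=blob(im,(0,0,0),(180,255,62),(75,135,210,260));w=plane(c,q.reshape(-1,2),.006)*1000
print(cv2.contourArea(q),cv2.minAreaRect(w.astype(np.float32)))
print("square pad -x corners",plane(c,[(263,149),(376,149)],.006)*1000)
```

```text
bearer -x end [[437.24002184  60.09064937]
 [436.06427809  94.28114104]] expected x 434.80089166698554
7111.0 ((494.37890625, -63.19751739501953), (87.13407897949219, 77.14317321777344), 41.493404388427734)
square pad -x corners [[451.86505068  32.54395958]
 [448.85177854 120.33756712]]
```

```bash
python3 -m handwheel '[[0,0,0,3,30,0,0],[0,0,0,0,30,0,0],[0,0,0,0,16,0,0],[0,0,0,0,8,0,0],[0,0,0,0,3.5,0,0],[0,0,0,0,0,0,0],[0,0,0,0,0,0,0]]'; python3 -c "
from h import *
plan(.4927,.0775,.0145,91.9)"
```

```text
time_s: 5.52
position: [0.4935, 0.0778, 0.0158]
tool_rot: [-0.707, -0.013, 0.012, 0.707]
ft_force: [0.3, -0.1, -0.5]
opening: 0.406
t 5.52 pos [0.4935 0.0778 0.0158] jaw 92.0 j7 1.49 open 0.406 F [ 0.3 -0.1 -0.5]
turn [-0.001  0.002  0.001] rows 1.0 shift mm [-0.8  1.3 -0.2] rows 1.0
```

```bash
python3 -m handwheel '[[0,0,0,0,1.2,0,0],[0,0,0,0,0,0,0],[0,0,0,0,0,0,0.5],[0,0,0,0,0,0,0.65],[0,0,0,0,0,0,0.7],[0,0,0,0,0,0,0.7],[0,0,0,0,-30,0,0.7],[0,0,0,0,-40,0,0.7]]';python3 -c "
from h import *
plan(.4927,.0775,.3,91.9)"
```

```text
time_s: 6.18
position: [0.4909, 0.0759, 0.0823]
tool_rot: [0.708, 0.009, -0.014, -0.706]
ft_force: [0.6, 0.7, 0.4]
opening: 0.699
t 6.18 pos [0.4909 0.0759 0.0823] jaw 91.9 j7 1.46 open 0.699 F [0.6 0.7 0.4]
turn [ 0.002  0.    -0.007] rows 1.0 shift mm [   1.8 -217.7    1.5] rows 6.0
```

```bash
python3 -m handwheel '[[0,0,0,0,-40,0,1],[0,0,0,0,-40,20,1],[0,0,0,6,-30,27,1],[0,0,0,6,0,40,1],[0,0,0,6,0,40,1],[0,0,0,6,0,40,1],[0,0,0,6,0,40,1],[0,0,0,6,0,40,1]]';python3 -c "
from h import *
s,_=snap('wrist','f1')
plan(.5493,.3988,.12,169.6)"
```

```text
time_s: 6.85
position: [0.5211, 0.3251, 0.1916]
tool_rot: [-0.707, -0.012, 0.012, 0.707]
ft_force: [0.3, 0.3, -0.2]
opening: 0.999
t 6.9 pos [0.5195 0.335  0.191 ] jaw 92.4 j7 1.02 open 0.999 F [-0.6  7.1  1.6]
turn [-0.005 -1.348  0.004] rows 11.0 shift mm [ 68.1  71.  -17.8] rows 3.0
```

View pics/f1.png

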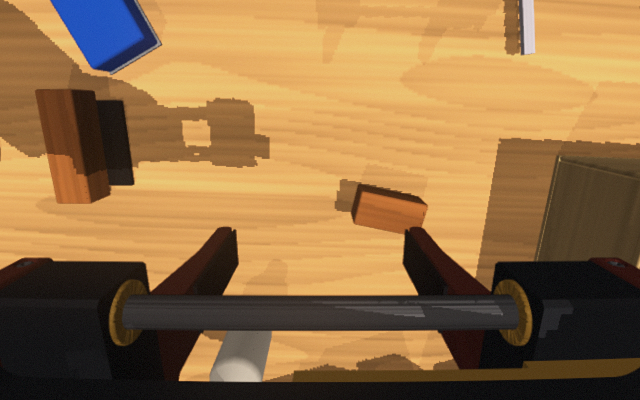

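```bash
python3 -m handwheel '[[0,-0.123,0,0,0,0,1],[0,-0.123,0,0,0,0,1],[0,-0.123,0,0,0,0,1],[0,-0.123,0,0,0,0,1],[0,-0.123,0,0,0,0,1],[0,-0.123,0,0,0,0,1],[0,-0.123,0,0,0,0,1],[0,-0.123,0,0,0,0,1]]' 20;python3 -m handwheel '[[0,-0.123,0,0,0,0,1],[0,-0.123,0,0,0,0,1],[0,-0.118,0,0,0,0,1],[0,0,0,0,0,0,1],[0,0,0,0,0,0,1]]';python3 -c "
from h import *
s,_=snap('wrist','f2')
plan(.5493,.3988,.12,169.6)"
```

```text
time_s: 7.57
position: [0.5211, 0.3228, 0.1912]
tool_rot: [0.617, 0.346, -0.346, -0.616]
ft_force: [0.4, -0.6, 0.4]
opening: 0.999
time_s: 7.98
position: [0.5212, 0.3228, 0.1912]
tool_rot: [-0.546, -0.449, 0.449, 0.546]
ft_force: [0.4, -0.6, 0.8]
opening: 1.0
t 8.03 pos [0.5212 0.3228 0.1913] jaw 168.9 j7 2.26 open 0.999 F [-0.4 -0.1  0. ]
turn [-0.    -0.013 -0.   ] rows 1.0 shift mm [ 79.8  71.3 -13.9] rows 3.0
```

View pics/f2.png

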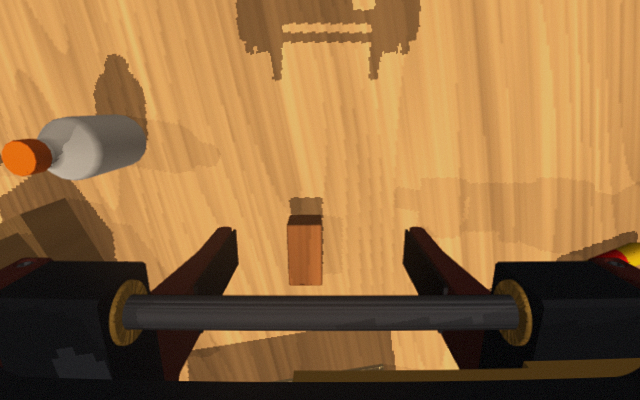

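Run:
```python
from h import *
c=cam("wrist");p=[(287.5,221.5),(322.5,222),(321.5,285),(290,285)]
rect(c,p,.035)
s2=dict(position=[.4975,.3137,.3181],tool_rot=[-.699,.109,-.109,.699]);c2=cam("wrist",s2)
q=np.array([(200,238),(600,192),(608,388),(222,435)])/8+[339.5,139.5]
print([(tri(c,a,c2,b)[0]*1000).round(0).tolist() for a,b in zip(p,[q[3],q[0],q[1],q[2]])])
plan(.5495,.3985,.008,169.6)
```

```text
centre [551.1 396.4] edges [35.5 71.5 33.8 72. ] ang01 168.4 ang12 78.8
[[565.0, 363.0, 21.0], [528.0, 368.0, 27.0], [541.0, 435.0, 33.0], [574.0, 428.0, 35.0]]
t 8.03 pos [0.5212 0.3228 0.1913] jaw 168.9 j7 2.26 open 0.999 F [-0.4 -0.1  0. ]
turn [-0.    -0.013 -0.   ] rows 1.0 shift mm [ 79.5 183.3 -14.2] rows 5.0
```

```bash
python3 -m handwheel '[[0,0,0,26,28,-5,1],[0,0,0,26,28,-5,1],[0,0,0,26.5,28,-5,1],[0,0,0,0,30,0,1],[0,0,0,0,30,0,1],[0,0,0,0,28,0,1],[0,0,0,0,11,0,1],[0,0,0,0,0,0,1]]'; python3 -m handwheel '[[0,0,0,0,0,0,1],[0,0,0,0,0,0,1]]';python3 -c "
from h import *
plan(.5503,.3975,.008,169.1)"
```

```text
time_s: 8.7
position: [0.5489, 0.3961, 0.0052]
tool_rot: [0.546, 0.448, -0.452, -0.545]
ft_force: [0.4, -0.7, -0.1]
opening: 0.999
time_s: 8.87
position: [0.5518, 0.3983, 0.0105]
tool_rot: [0.545, 0.451, -0.449, -0.545]
ft_force: [-0.7, 0.4, 1.1]
opening: 0.998
t 8.87 pos [0.5518 0.3983 0.0105] jaw 169.1 j7 2.16 open 0.998 F [-0.7  0.4  1.1]
turn [ 0.002 -0.     0.002] rows 1.0 shift mm [-1.1  2.5  1.3] rows 1.0
```

```bash
python3 -m handwheel '[[0,0,0,-1,2,1.3,0],[0,0,0,0,0,0,0],[0,0,0,0,0,0,0],[0,0,0,0,0,0,0],[0,0,0,0,0,0,0],[0,0,0,0,0,0,0],[0,0,0,0,0,0,0],[0,0,0,0,0,0,0]]' 20;python3 -m handwheel '[[0,0,0,0,-20,0,0],[0,0,0,0,-35,0,0],[0,0,0,0,-35,0,0],[0,0,0,0,-10,0,0],[0,0,0,0,0,0,0]]'; python3 -c "
from h import *
plan(.4965,-.066,.11,92)"
```

```text
time_s: 9.53
position: [0.5494, 0.3967, 0.0065]
tool_rot: [0.545, 0.45, -0.45, -0.545]
ft_force: [-0.4, -0.1, -0.9]
opening: 0.428
time_s: 9.95
position: [0.551, 0.3982, 0.1103]
tool_rot: [0.545, 0.453, -0.448, -0.545]
ft_force: [0.4, 0.2, -0.9]
opening: 0.411
t 9.95 pos [0.551  0.3982 0.1103] jaw 169.1 j7 2.18 open 0.411 F [ 0.4  0.2 -0.9]
turn [0.    1.346 0.007] rows 11.0 shift mm [-7.07e+01  3.00e-01 -4.62e+02] rows 12.0
```

```bash
python3 -m handwheel '[[0,0.122,0,0,0,0,0],[0,0.122,0,0,0,0,0],[0,0.122,0,0,0,0,0],[0,0.122,0,0,0,0,0],[0,0.122,0,0,0,0,0],[0,0.122,0,0,0,0,0],[0,0.122,0,0,0,0,0],[0,0.122,0,0,0,0,0]]';python3 -m handwheel '[[0,0.122,0,0,0,0,0],[0,0.122,0,0,0,0,0],[0,0.122,0,0,0,0,0],[0,0,0,-5,0,-30,0],[0,0,0,-5,0,-36,0],[0,0,0,-6,0,-36,0],[0,0,0,-6,0,-36,0],[0,0,0,-6,0,-36,0]]';python3 -m handwheel '[[0,0,0,-6,0,-36,0],[0,0,0,-6,0,-36,0],[0,0,0,-6,0,-36,0],[0,0,0,-6,0,-36,0],[0,0,0,0,0,0,0],[0,0,0,0,0,0,0]]'; python3 -c "
from h import *
s,_=snap('wrist','g1')
plan(.4965,-.066,.11,92)"
```

```text
time_s: 10.62
position: [0.5484, 0.3959, 0.1041]
tool_rot: [0.694, 0.139, -0.141, -0.692]
ft_force: [0.5, -0.6, -0.7]
opening: 0.41
time_s: 11.28
position: [0.5266, 0.2196, 0.1045]
tool_rot: [0.708, 0.013, -0.015, -0.706]
ft_force: [0.4, 0.1, -0.3]
opening: 0.404
time_s: 11.78
position: [0.5087, 0.0743, 0.1053]
tool_rot: [0.707, 0.011, -0.013, -0.707]
ft_force: [-0.7, 0.3, -1.0]
opening: 0.409
t 11.83 pos [0.5091 0.0764 0.1054] jaw 92.1 j7 1.48 open 0.408 F [-0.2  0.3 -0.7]
turn [ 0.     0.002 -0.002] rows 1.0 shift mm [ -17.5   -4.6 -141.9] rows 4.0
```

View pics/g1.png

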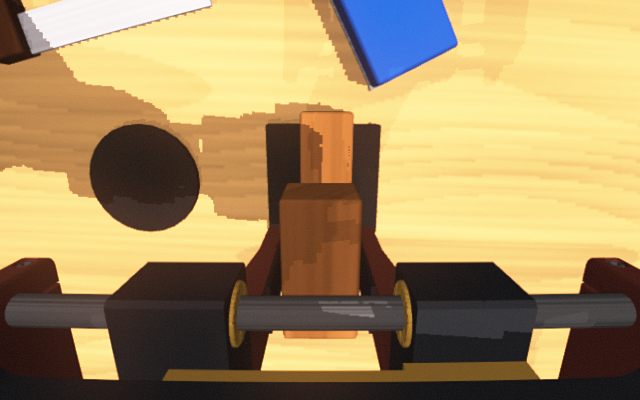

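```bash
python3 - <<'E'
from h import *
s=sense();c=cam("wrist",s);im=np.load("pics/g1.npy")
print("long -x end",plane(c,[(301,111.5),(354,111.5)],.041)*1000)
print("pad -x corners",plane(c,[(266.5,124),(380.5,124)],.006)*1000)
q=blob(im,(0,0,0),(180,255,64),(75,110,215,240));w=plane(c,q.reshape(-1,2),.006)*1000
print(cv2.contourArea(q),cv2.boundingRect(q),cv2.minEnclosingCircle(w.astype(np.float32)),cv2.fitEllipse(w.astype(np.float32)))
zt=s["position"][2]-.0065+.035
print("held -x top",plane(c,[(281.5,198),(360,198)],zt)*1000, s["position"])
E
python3 - <<'E'
import cv2
im=cv2.imread("pics/g1.png");cv2.imwrite("pics/g1z.png",cv2.resize(im[90:250,70:390],None,fx=2.5,fy=2.5,interpolation=cv2.INTER_CUBIC))
E
```

```text
long -x end [[441.40424011  61.87422819]
 [440.0806523   96.95441255]]
pad -x corners [[452.17960231  33.51083186]
 [448.87937426 121.45078491]]
6756.0 (90, 125, 110, 85) ((499.5353088378906, -66.15547943115234), 44.742740631103516) ((490.65789794921875, -65.91653442382812), (65.419189453125, 95.64453125), 178.82843017578125)
held -x top [[475.58329452  59.73223604]
 [474.35453925  92.49030032]] [0.50906459 0.07638281 0.1053943 ]
```

View pics/g1z.png

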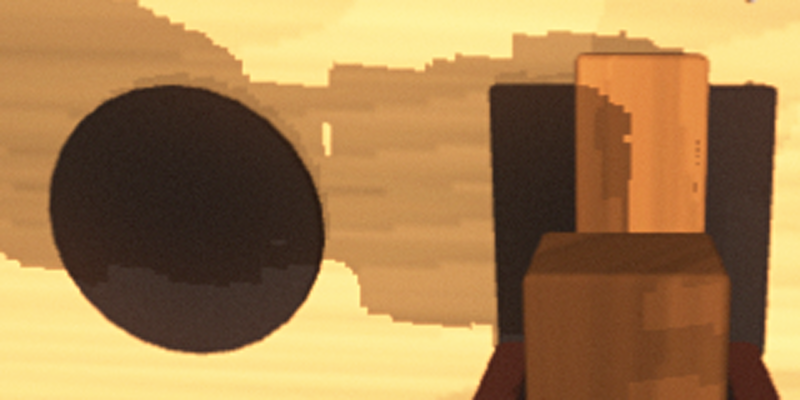

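```bash
python3 -m handwheel '[[0,0,0,-4,0,-36,0],[0,0,0,-4,0,-36,0],[0,0,0,-4,0,-36,0],[0,0,0,-3.4,0,-34.6,0],[0,0,0,0,30,0,0],[0,0,0,0,25,0,0],[0,0,0,0,0,0,0],[0,0,0,0,0,0,0]]'; python3 -c "
from h import *
plan(.4987,-.0668,.0128,91.8)"
```

```text
time_s: 12.5
position: [0.4991, -0.0647, 0.0502]
tool_rot: [-0.707, -0.013, 0.016, 0.707]
ft_force: [-0.2, 0.0, -0.7]
opening: 0.412
t 12.5 pos [ 0.4991 -0.0647  0.0502] jaw 92.4 j7 1.81 open 0.412 F [-0.2  0.  -0.7]
turn [-0.     0.01  -0.004] rows 1.0 shift mm [-0.4 37.4 -2.1] rows 1.0
```

```bash
python3 -m handwheel '[[0,0.008,0,-0.4,20,-1.6,0],[0,0,0,0,10,0,0],[0,0,0,0,5,0,0],[0,0,0,0,2,0,0],[0,0,0,0,0,0,0],[0,0,0,0,0,0,0]]'; python3 -c "
from h import *
plan(.4987,-.0668,.0128,91.8)"
```

```text
time_s: 13.0
position: [0.5001, -0.0675, 0.0151]
tool_rot: [-0.707, -0.011, 0.011, 0.707]
ft_force: [0.2, 0.3, -0.6]
opening: 0.411
t 13.0 pos [ 0.5001 -0.0675  0.0151] jaw 91.8 j7 1.83 open 0.411 F [ 0.2  0.3 -0.6]
turn [-0.     0.     0.001] rows 1.0 shift mm [-1.4  2.3  0.8] rows 1.0
```

```bash
python3 -m handwheel '[[0,0,0,-1,2,0.5,0],[0,0,0,0,0,0,0],[0,0,0,0,0,0,0.5],[0,0,0,0,0,0,0.65],[0,0,0,0,0,0,0.7],[0,0,0,0,0,0,0.7],[0,0,0,0,-30,0,0.7],[0,0,0,0,-40,0,0.7]]';python3 -m handwheel '[[0,0,0,0,-40,0,1],[0,0,0,0,-40,0,1],[0,0,0,-10,-40,0,1],[0,0,0,0,0,0,1],[0,0,0,0,0,0,1]]';python3 -c "
from h import *
s,_=snap('wrist','h1')
plan(.54,-.392,.25,92)"
```

```text
time_s: 13.67
position: [0.496, -0.0671, 0.0805]
tool_rot: [0.707, 0.009, -0.014, -0.707]
ft_force: [0.6, 0.3, 0.4]
opening: 0.701
time_s: 14.08
position: [0.4896, -0.0676, 0.2048]
tool_rot: [-0.707, -0.013, 0.009, 0.707]
ft_force: [0.2, 0.4, -1.0]
opening: 0.995
t 14.13 pos [ 0.4887 -0.0674  0.203 ] jaw 91.8 j7 1.72 open 0.999 F [-0.1  0.5 -0.7]
turn [-0.    -0.004  0.002] rows 1.0 shift mm [  39.9  -47.  -326.2] rows 8.0
```

View pics/h1.png

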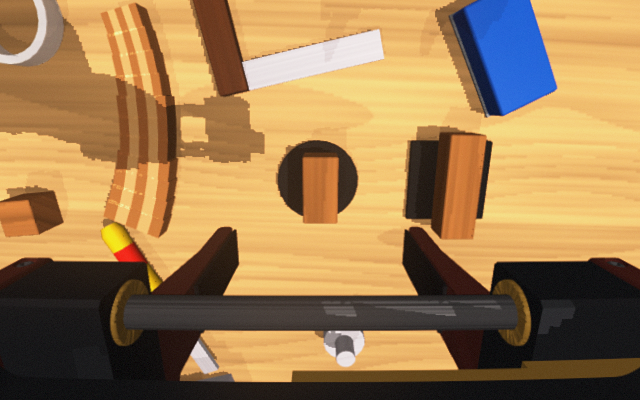

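```bash
python3 - <<'E'
from h import *
s=sense();c=cam("wrist",s);im=np.load("pics/h1.npy")
rect(c,[(302.5,157),(338,156.5),(337.5,223),(304,223)],.041)
q=blob(im,(0,0,0),(180,255,64),(270,135,300,220));
h=cv2.cvtColor(im,cv2.COLOR_RGB2HSV);m=cv2.inRange(h,(0,0,0),(180,255,75));m[:,:270]=0;m[:,362:]=0;m[:135]=0;m[222:]=0
p=np.argwhere(m)[:,::-1].astype(float);w=plane(c,p,.006)*1000
print("round",cv2.minEnclosingCircle(w.astype(np.float32)))
E
python3 - <<'E'
import cv2
im=cv2.imread("pics/h1.png");cv2.imwrite("pics/h1z.png",cv2.resize(im[120:250,390:500],None,fx=4,fy=4,interpolation=cv2.INTER_CUBIC))
cv2.imwrite("pics/h1b.png",cv2.resize(im[0:250,0:200],None,fx=3,fy=3,interpolation=cv2.INTER_CUBIC)[:600])
E
```

```text
centre [499.5 -65.9] edges [34.8 68.9 34.6 68.4] ang01 92.2 ang12 2.2
round ((496.3866271972656, -69.76637268066406), 43.799285888671875)
```

View pics/h1z.png

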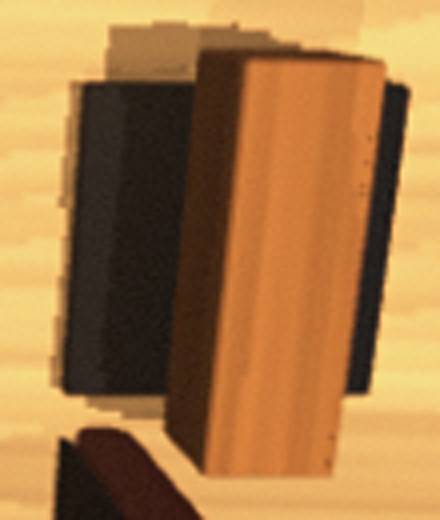

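Run:
```python
from h import *
c=cam("wrist");f=lambda l:np.array(l)/4+[389.6,119.6]
rect(c,f([(243,58),(385,62),(332,475),(208,475)]),.041)
rect(c,f([(82,85),(410,87),(368,393),(65,393)]),.006)
print(plane(c,[(277,180),(357.5,180),(317,141)],.006)*1000)
```

```text
centre [492.7  77.3] edges [ 35.  107.5  33.  108.1] ang01 91.0 ang12 2.2
centre [492.3  75. ] edges [89.3 87.2 87.6 87.2] ang01 91.7 ang12 2.0
[[ 497.55324352 -114.04604029]
 [ 494.77425918  -25.14811683]
 [ 453.45687202  -71.10715945]]
```

View pics/h1b.png

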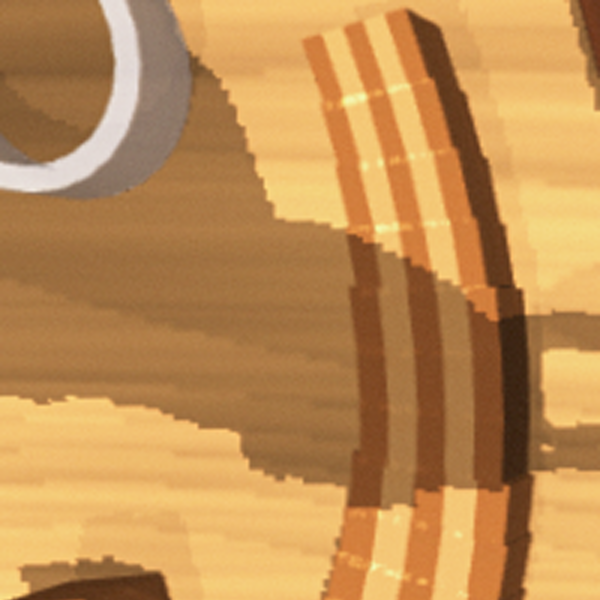

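```bash
python3 -m handwheel '[[0,0,0,4,0,-39,1],[0,0,0,4,0,-39,1],[0,0,0,4,0,-39,1],[0,0,0,4,0,-39,1],[0,0,0,4,0,-39,1],[0,0,0,4,0,-39,1],[0,0,0,4,0,-39,1],[0,0,0,4,0,-39,1]]';python3 -m handwheel '[[0,0,0,0,0,0,1],[0,0,0,0,0,0,1]]';python3 -c "
from h import *
s,_=snap('wrist','i1')
plan(.54,-.392,.25,92)"
```

```text
time_s: 14.8
position: [0.5296, -0.3797, 0.1997]
tool_rot: [-0.706, -0.01, 0.012, 0.708]
ft_force: [0.8, 0.6, 0.2]
opening: 0.999
time_s: 14.97
position: [0.5284, -0.3807, 0.1993]
tool_rot: [-0.707, -0.008, 0.011, 0.707]
ft_force: [-0.2, 0.4, -0.5]
opening: 0.999
t 15.02 pos [ 0.5292 -0.3785  0.1996] jaw 91.7 j7 2.33 open 1.0 F [-0.1  0.4  0.9]
turn [-0.002 -0.005 -0.004] rows 1.0 shift mm [ 10.3 -50.4 -13.8] rows 2.0
```

View pics/i1.png

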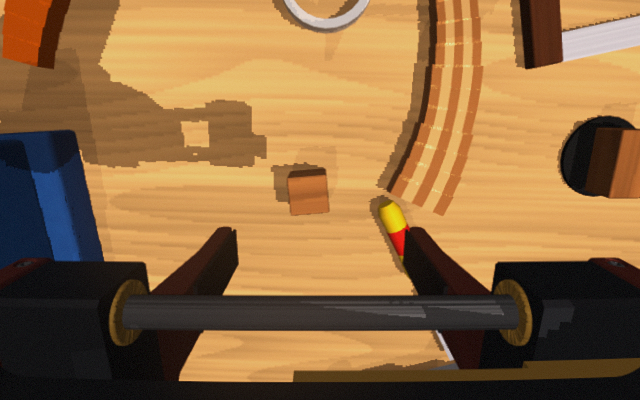

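Run:
```python
from h import *
im=np.load("pics/i1.npy")
cv2.imwrite("pics/i1z.png",cv2.resize(im[155:225,265:345],None,fx=7,fy=7,interpolation=cv2.INTER_CUBIC)[:,:,::-1])
cv2.imwrite("pics/i1b.png",cv2.resize(im[0:230,370:500],None,fx=2.6,fy=2.6,interpolation=cv2.INTER_CUBIC)[:,:,::-1])
```

```text
(no output)
```

View pics/i1z.png

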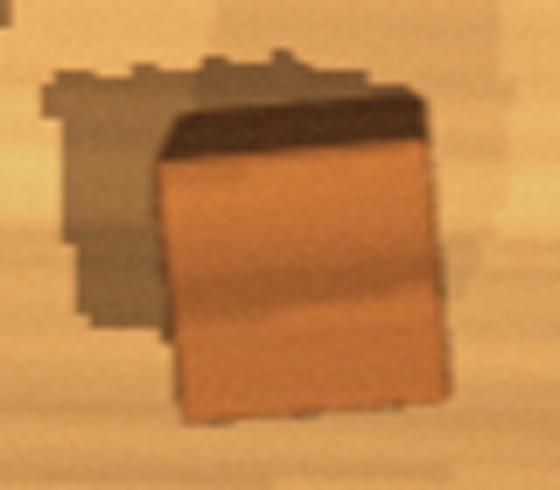

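View pics/i1b.png

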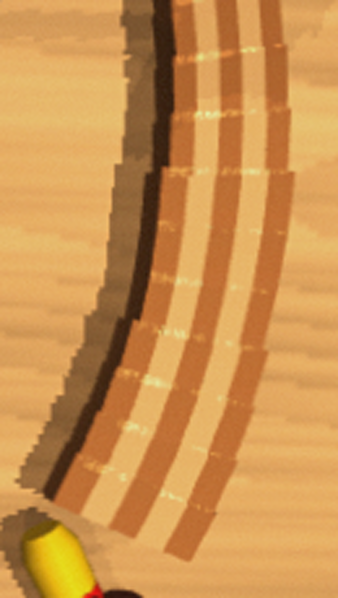

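Run:
```python
from h import *
c=cam("wrist");p=np.array([(158,160),(427,140),(450,402),(180,422)])/7+[264.6,154.6]
rect(c,p,.039)
# height via scene camera
im=cv2.imread("pics/a_scene.png")
cv2.imwrite("pics/a_p.png",cv2.resize(im[145:180,240:285],None,fx=12,fy=12,interpolation=cv2.INTER_CUBIC))
cs=cam("scene");w=plane(c,p,.039)
print(proj(cs,np.c_[w,np.full(4,.039)]).round(1),proj(cs,np.c_[w,np.full(4,.0)]).round(1))
```

```text
centre [ 543.5 -389.3] edges [38.2 38.9 39.5 39. ] ang01 96.0 ang12 5.9
[[259.1 151.1]
 [267.  156.5]
 [259.3 163.6]
 [251.1 157.9]] [[260.6 158.1]
 [268.4 163.4]
 [260.8 170.4]
 [252.8 164.8]]
```

View pics/a_p.png

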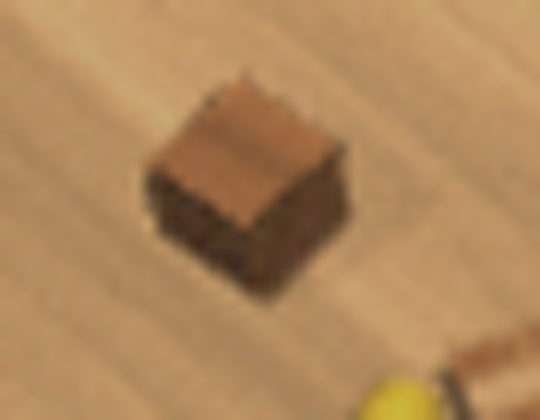

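```bash
python3 -c "
from h import *
plan(.5435,-.3893,.010,96)"
```

```text
t 15.02 pos [ 0.5292 -0.3785  0.1996] jaw 91.7 j7 2.33 open 1.0 F [-0.1  0.4  0.9]
turn [-0.002 -0.075 -0.004] rows 1.0 shift mm [ 13.1 189.6 -12.2] rows 5.0
```

```bash
python3 -m handwheel '[[0,-0.075,0,0,0,0,0.75],[0,0,0,13,30,-12,0.75],[0,0,0,0,38,0,0.75],[0,0,0,0,38,0,0.75],[0,0,0,0,30,0,0.75],[0,0,0,0,0,0,0.75],[0,0,0,0,0,0,0.75]]' 20;python3 -c "
from h import *
s,_=snap('wrist','j1')
plan(.5435,-.3893,.010,96)"
```

```text
time_s: 15.6
position: [0.5439, -0.3865, 0.0648]
tool_rot: [-0.705, -0.037, 0.039, 0.707]
ft_force: [0.8, -0.2, 1.1]
opening: 0.752
t 15.65 pos [ 0.545 -0.388  0.067] jaw 96.2 j7 2.45 open 0.75 F [-0.6 -0.2  0.7]
turn [-0.001  0.003 -0.   ] rows 1.0 shift mm [-1.7 57.  -1.2] rows 2.0
```

View pics/j1.png

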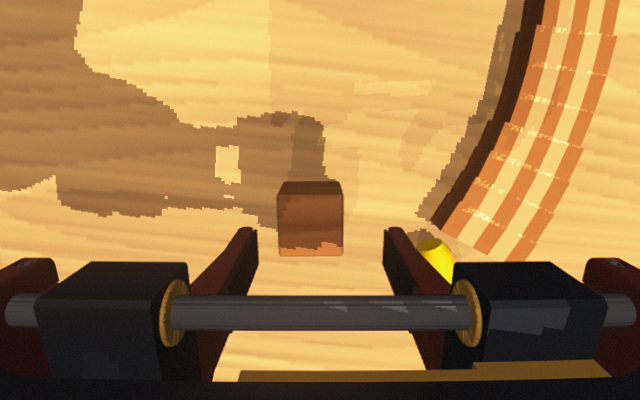

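Run:
```python
from h import *
c=cam("wrist");rect(c,[(277,194),(343,194),(343.5,256),(278,255)],.039)
print("chisel",plane(c,[(420,245)],.01)*1000)
plan(.544,-.3905,.010,96)
```

```text
centre [ 544.3 -393.2] edges [39.  40.  40.8 39.3] ang01 95.7 ang12 6.4
chisel [[ 561.27532385 -313.7677436 ]]
t 15.65 pos [ 0.545 -0.388  0.067] jaw 96.2 j7 2.45 open 0.75 F [-0.6 -0.2  0.7]
turn [-0.001  0.003 -0.   ] rows 1.0 shift mm [-1.3 57.  -2.4] rows 2.0
```

```bash
python3 -m handwheel '[[0,0,0,-1,30,-4,0.75],[0,0,0,0,20,0,0.75],[0,0,0,0,7,0,0.75],[0,0,0,0,0,0,0.75],[0,0,0,0,0,0,0.2],[0,0,0,0,0,0,0],[0,0,0,0,0,0,0],[0,0,0,0,0,0,0]]' 20;python3 -m handwheel '[[0,0,0,0,0,0,0],[0,0,0,0,0,0,0],[0,0,0,0,0,0,0]]';python3 -c "
from h import *
plan(.544,-.391,.010,96)"
```

```text
time_s: 16.32
position: [0.5447, -0.3935, 0.0109]
tool_rot: [0.706, 0.038, -0.037, -0.706]
ft_force: [-0.2, -0.1, -0.7]
opening: 0.482
time_s: 16.57
position: [0.5446, -0.3933, 0.0106]
tool_rot: [0.706, 0.038, -0.037, -0.706]
ft_force: [-0.4, 1.2, 6.7]
opening: 0.453
t 16.57 pos [ 0.5446 -0.3933  0.0106] jaw 96.1 j7 2.48 open 0.453 F [-0.4  1.2  6.7]
turn [0.001 0.002 0.001] rows 1.0 shift mm [-0.4  0.6  2.4] rows 1.0
```

```bash
python3 -m handwheel '[[0,0,0,0,-25,0,0],[0,0,0,0,-35,0,0],[0,0,0,0,-40,0,0],[0,0.121,0,0,0,0,0],[0,0.121,0,0,0,0,0],[0,0.121,0,0,0,0,0],[0,0.121,0,0,0,0,0],[0,0.121,0,0,0,0,0]]';python3 -m handwheel '[[0,0.121,0,0,0,0,0],[0,0.121,0,0,0,0,0],[0,0.121,0,0,0,0,0],[0,0.121,0,0,0,0,0],[0,0.121,0,0,0,0,0],[0,0.121,0,0,0,0,0],[0,0.121,0,0,0,0,0],[0,0.121,0,0,0,0,0]]';python3 -c "
from h import *
plan(.496,.0045,.11,2)"
```

```text
time_s: 17.23
position: [0.5439, -0.393, 0.1097]
tool_rot: [-0.685, 0.176, -0.177, 0.685]
ft_force: [-0.0, 0.2, -1.8]
opening: 0.46
time_s: 17.9
position: [0.544, -0.3929, 0.1095]
tool_rot: [-0.524, 0.475, -0.475, 0.524]
ft_force: [-0.4, 0.3, -0.5]
opening: 0.458
t 17.9 pos [ 0.544  -0.3929  0.1095] jaw 5.6 j7 1.1 open 0.458 F [-0.4  0.3 -0.5]
turn [-0.     0.063 -0.   ] rows 1.0 shift mm [-398.8   -0.5  -34.1] rows 10.0
```

```bash
python3 -m handwheel '[[0,0.063,0,0,0,0,0],[0,0,0,-38,0,-3.4,0],[0,0,0,-38,0,-3.4,0],[0,0,0,-38,0,-3.4,0],[0,0,0,-38,0,-3.4,0],[0,0,0,-38,0,-3.4,0],[0,0,0,-38,0,-3.4,0],[0,0,0,-38,0,-3.4,0]]';python3 -m handwheel '[[0,0,0,-38,0,-3.4,0],[0,0,0,-38,0,-3.4,0],[0,0,0,-38,0,-3.4,0],[0,0,0,-18,0,0,0],[0,0,0,0,0,0,0],[0,0,0,0,0,0,0],[0,0,0,0,0,0,0]]';python3 -c "
from h import *
s,_=snap('wrist','k1')
plan(.496,.0045,.11,2)"
```

```text
time_s: 18.57
position: [0.5087, -0.1264, 0.1096]
tool_rot: [-0.51, 0.49, -0.49, 0.51]
ft_force: [1.4, -0.2, 0.1]
opening: 0.456
time_s: 19.15
position: [0.4938, 0.0022, 0.1097]
tool_rot: [-0.51, 0.49, -0.49, 0.51]
ft_force: [-0.5, -0.3, -0.4]
opening: 0.456
t 19.2 pos [0.4938 0.0017 0.1097] jaw 2.2 j7 0.43 open 0.453 F [-0.3 -0.7 -1. ]
turn [-0.001  0.004  0.   ] rows 1.0 shift mm [-2.7 -0.3  2.3] rows 1.0
```

View pics/k1.png

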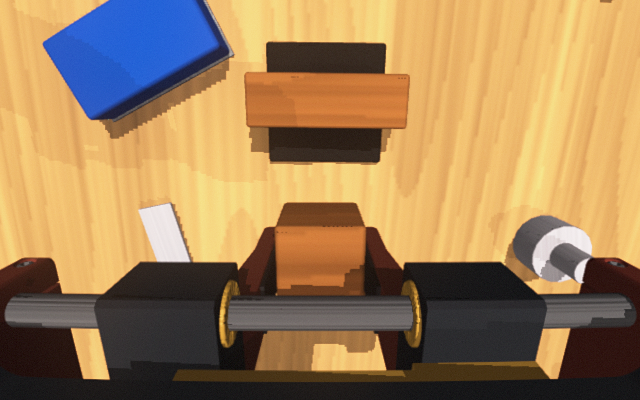

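Run:
```python
from h import *
s=sense();c=cam("wrist",s)
rect(c,[(246,73),(409,74),(406,128.5),(248,127)],.041)
rect(c,[(267,42),(385.5,43.5),(380,162),(270,161)],.006)
z=s["position"][2]-.0106+.039
print(plane(c,[(276.5,227),(365,227)],z)*1000,s["position"])
```

```text
centre [495.8  77.5] edges [107.3  35.4 108.   35. ] ang01 1.8 ang12 -88.0
centre [495.3  75.5] edges [87.9 88.8 88.7 89. ] ang01 1.7 ang12 -88.2
[[474.47448581  23.1409891 ]
 [512.33282022  24.6285581 ]] [0.49383673 0.00174011 0.10968081]
```

```bash
python3 -m handwheel '[[0,0,0,0,20,3,0],[0,0,0,0,35,0,0],[0,0,0,0,25,0,0],[0,0,0,0,12,0,0],[0,0,0,0,5,0,0],[0,0,0,0,0,0,0],[0,0,0,0,0,0,0]]';python3 -c "
from h import *
plan(.4968,.0015,.011,2)"
```

```text
time_s: 19.78
position: [0.4973, 0.0024, 0.0133]
tool_rot: [-0.51, 0.49, -0.49, 0.51]
ft_force: [-0.8, -0.7, 1.0]
opening: 0.454
t 19.78 pos [0.4973 0.0024 0.0133] jaw 2.3 j7 0.58 open 0.454 F [-0.8 -0.7  1. ]
turn [-0.001  0.005  0.   ] rows 1.0 shift mm [ 0.9  2.3 -0.6] rows 1.0
```

```bash
python3 -m handwheel '[[0,0,0,0,2,0,0],[0,0,0,0,0,0,0],[0,0,0,0,0,0,0.55],[0,0,0,0,0,0,0.7],[0,0,0,0,0,0,0.75],[0,0,0,0,0,0,0.75],[0,0,0,0,-30,0,0.75],[0,0,0,0,-40,0,0.75]]';python3 -m handwheel '[[0,0,0,-5,-40,0,1],[0,0,0,-5,-40,0,1],[0,0,0,-10,-35,0,1],[0,0,0,0,0,0,1],[0,0,0,0,0,0,1],[0,0,0,0,0,0,1]]';python3 -c "
from h import *
s,_=snap('wrist','l1')
plan(.46,-.26,.21,2)"
```

```text
time_s: 20.45
position: [0.4945, 0.0031, 0.0792]
tool_rot: [0.512, -0.491, 0.489, -0.508]
ft_force: [1.6, 1.2, 0.3]
opening: 0.745
time_s: 20.95
position: [0.4954, 0.0237, 0.195]
tool_rot: [-0.51, 0.49, -0.489, 0.51]
ft_force: [-0.4, 0.4, -0.8]
opening: 0.994
t 21.0 pos [0.495  0.0233 0.1945] jaw 2.4 j7 0.27 open 0.998 F [-0.6 -0.  -0.6]
turn [0.002 0.006 0.   ] rows 1.0 shift mm [282.  -15.5 -44.9] rows 7.0
```

View pics/l1.png

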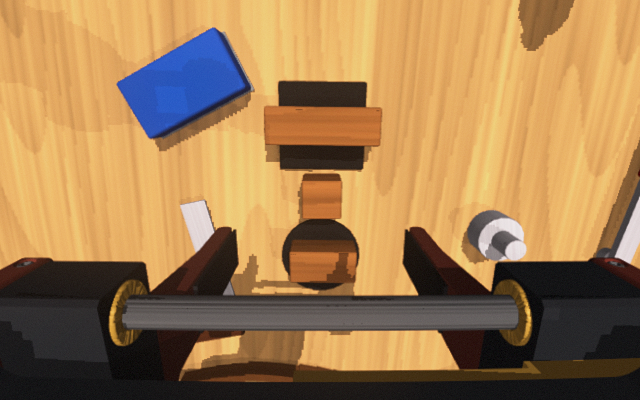

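Run:
```python
from h import *
im=np.load("pics/l1.npy")
cv2.imwrite("pics/l1z.png",cv2.resize(im[75:295,260:390],None,fx=2.72,fy=2.72,interpolation=cv2.INTER_CUBIC)[:,:,::-1])
```

```text
(no output)
```

View pics/l1z.png

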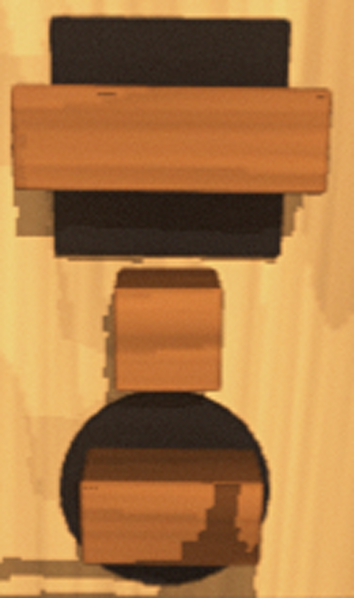

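Run:
```python
from h import *
c=cam("wrist");f=lambda l:np.array(l)/2.72+[259.7,74.7]
print("long");rect(c,f([(12,85),(331,88),(326,192),(14,188)]),.041)
print("sq");rect(c,f([(50,16),(290,18),(280,258),(55,256)]),.006)
print("packer");rect(c,f([(115,289),(220,289),(220,390),(117,391)]),.039)
print("short");rect(c,f([(82,483),(263,482),(259,564),(84,564)]),.041)
w=plane(c,f([(62,488),(269,488),(165,391),(165,583)]),.006)*1000;print(w.round(1))
```

```text
long
centre [494.8  78.2] edges [107.9  35.1 108.5  34.7] ang01 1.7 ang12 -88.4
sq
centre [494.2  75.5] edges [88.5 89.8 88.5 89.8] ang01 1.9 ang12 -88.2
packer
centre [496.9   5.8] edges [37.7 38.3 38.2 38.7] ang01 2.7 ang12 -87.0
short
centre [501.4 -66.7] edges [68.7 34.7 68.2 34.3] ang01 2.6 ang12 -88.1
[[ 455.3  -69.9]
 [ 542.6  -66.3]
 [ 497.   -24.9]
 [ 500.6 -113.1]]
```

All three supports measure within about 4 mm of where they should be, so step 1 looks met. Next is the bend.

```bash
python3 -m handwheel '[[0,0,0,40,-2,-6,1],[0,0,0,40,-2,-6,1],[0,0,0,40,-2,-6,1],[0,0,0,40,-2,-6,1],[0,0,0,40,-2,-6,1],[0,0,0,40,-2,-6,1],[0,0,0,40,-2,-6,1],[0,0,0,0,0,0,1]]' 25;python3 -m handwheel '[[0,0,0,0,0,0,1],[0,0,0,0,0,0,1]]';python3 -c "
from h import *
s,_=snap('wrist','m1')
plan(.46,-.26,.21,2)"
```

```text
time_s: 21.67
position: [0.4611, -0.2679, 0.2092]
tool_rot: [0.508, -0.492, 0.494, -0.505]
ft_force: [-0.9, -0.5, 0.2]
opening: 1.001
time_s: 21.83
position: [0.4644, -0.2583, 0.2081]
tool_rot: [0.51, -0.491, 0.489, -0.509]
ft_force: [-0.4, 0.1, 0.4]
opening: 1.001
t 21.88 pos [ 0.465  -0.2572  0.2082] jaw 2.4 j7 0.85 open 0.998 F [-0.5  0.2 -0.9]
turn [ 0.002  0.006 -0.001] rows 1.0 shift mm [ 2.6 -1.8 -5.1] rows 1.0
```

View pics/m1.png

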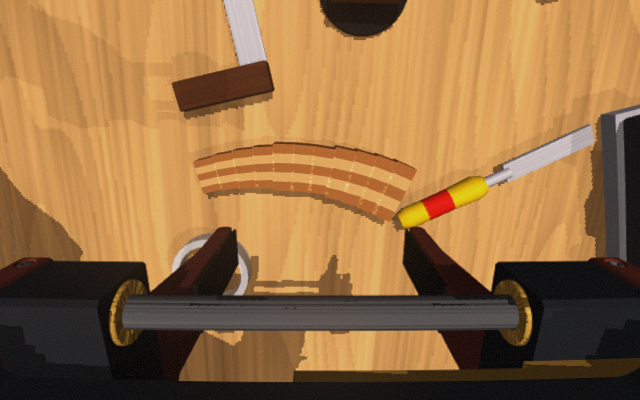

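Run:
```python
from h import *
im=np.load("pics/m1.npy")
cv2.imwrite("pics/m1z.png",cv2.resize(im[130:235,185:430],None,fx=3.2,fy=3.2,interpolation=cv2.INTER_CUBIC)[:,:,::-1])
```

```text
(no output)
```

View pics/m1z.png

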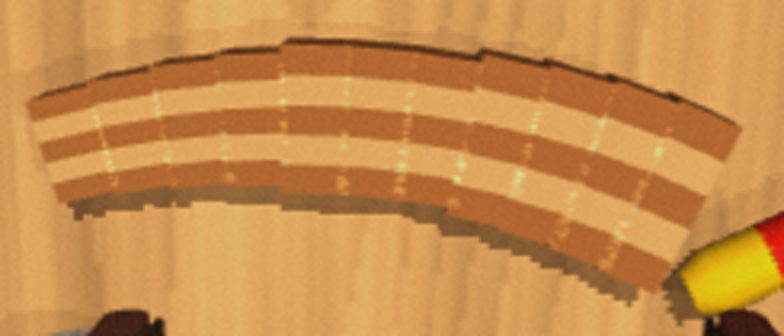

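Run:
```python
from h import *
c=cam("wrist");f=lambda l:np.array(l)/3.2+[184.7,129.7]
for z in(.022,):
    w=plane(c,f([(285,44),(478,60),(452,214),(282,186),(30,102),(62,202),(741,128),(657,292)]),z)*1000
    print(w.round(1).tolist())
    rect(c,f([(285,44),(478,60),(452,214),(282,186)]),z)
    n=(w[4]+w[5])/2;W=(w[6]+w[7])/2;u=(W-n);L=np.linalg.norm(u);u/=L;v=np.array([-u[1],u[0]])
    o=(n+W)/2+20*v;print("len",L,"widths",np.linalg.norm(w[4]-w[5]),np.linalg.norm(w[6]-w[7]),"ang",np.degrees(np.arctan2(u[1],u[0])),"origin",o)
```

```text
[[414.8, -224.2], [477.9, -226.8], [471.8, -279.2], [414.1, -271.8], [330.1, -246.6], [339.2, -280.6], [566.5, -245.6], [544.0, -304.2]]
centre [ 444.6 -250.5] edges [63.1 52.8 58.2 47.7] ang01 -4.7 ang12 -93.9
len 220.9409821530383 widths 35.11873286236648 62.782727428893374 ang -2.929165178625142 origin [ 445.98296532 -249.26159174]
```

```bash
python3 -m handwheel '[[0,0.12,0,0,0,0,1],[0,0.12,0,0,0,0,1],[0,0.12,0,0,0,0,1],[0,0.12,0,0,0,0,1],[0,0.12,0,0,0,0,1],[0,0.12,0,0,0,0,1],[0,0.12,0,0,0,0,1],[0,0.12,0,0,0,0,1]]' 25;python3 -m handwheel '[[0,0.12,0,0,0,0,1],[0,0.12,0,0,0,0,1],[0,0.12,0,0,0,0,1],[0,0.12,0,0,0,0,1],[0,0.12,0,0,0,0,1],[0,0.108,0,0,0,0,1],[0,0,0,0,30,0,1],[0,0,0,0,30,0,1]]';python3 -m handwheel '[[0,0,0,0,0,0,1],[0,0,0,0,0,0,1]]';python3 -c "
from h import *
s,_=snap('wrist','n1')
plan(.4455,-.2498,.005,-93.2)"
```

```text
time_s: 22.55
position: [0.4661, -0.2557, 0.2088]
tool_rot: [-0.226, 0.671, -0.67, 0.226]
ft_force: [0.0, 0.9, 0.7]
opening: 1.004
time_s: 23.22
position: [0.467, -0.2562, 0.1489]
tool_rot: [-0.019, -0.707, 0.707, 0.018]
ft_force: [-0.1, 0.2, -1.2]
opening: 1.004
time_s: 23.38
position: [0.4651, -0.2562, 0.1486]
tool_rot: [0.018, 0.707, -0.706, -0.02]
ft_force: [-0.2, 0.6, 0.7]
opening: 0.997
t 23.43 pos [ 0.4657 -0.2572  0.1499] jaw -93.1 j7 -0.47 open 1.001 F [-0.3  0.2  0.5]
turn [0.    0.001 0.001] rows 1.0 shift mm [ 20.6 144.9  -6.3] rows 4.0
```

View pics/n1.png

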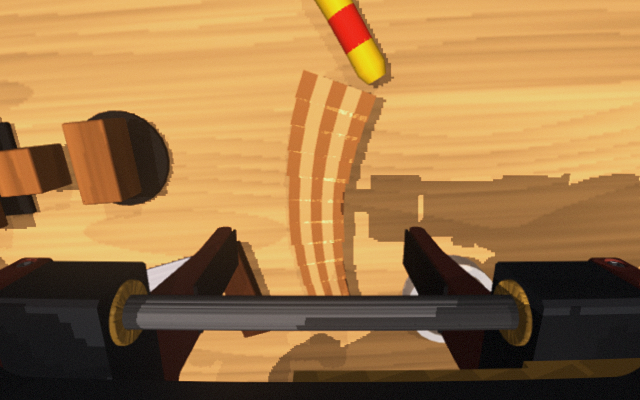

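Run:
```python
from h import *
im=np.load("pics/n1.npy")
cv2.imwrite("pics/n1z.png",cv2.resize(im[60:300,270:400],None,fx=2.5,fy=2.5,interpolation=cv2.INTER_CUBIC)[:,:,::-1])
```

```text
(no output)
```

View pics/n1z.png

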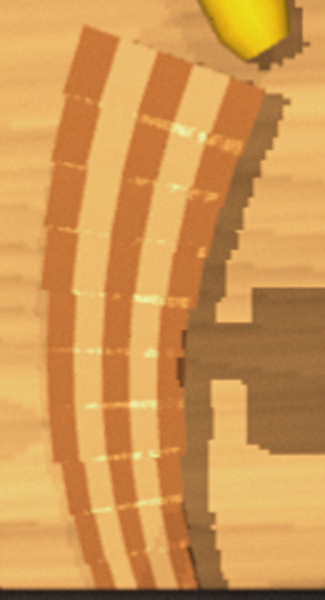

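Run:
```python
from h import *
c=cam("wrist");f=lambda l:np.array(l)/2.5+[269.7,59.7]
rect(c,f([(43,290),(53,460),(184,457),(188,305)]),.022)
w=plane(c,f([(83,26),(266,92)]),.022)*1000;print(w,w.mean(0))
s2=dict(position=[.465,-.2572,.2082],tool_rot=[.51,-.491,.489,-.5095]);c2=cam("wrist",s2);g=lambda l:np.array(l)/3.2+[184.7,129.7]
for a,b in(((83,26),(741,128)),((266,92),(657,292)),((43,290),(478,60)),((53,460),(285,44))):
    print((tri(c,f(a),c2,g(b))[0]*1000).round(1))
plan(.4455,-.2505,.005,-93.2)
```

```text
centre [ 444.  -252.1] edges [65.3 49.3 58.5 52. ] ang01 177.7 ang12 -95.5
[[ 566.68925591 -247.84422128]
 [ 542.50206013 -307.74804059]] [ 554.59565802 -277.79613093]
[ 567.4 -247.5   16.7]
[ 543.4 -307.3   18.4]
[ 477.8 -227.6   18. ]
[ 413.6 -225.5   20.5]
t 23.43 pos [ 0.4657 -0.2572  0.1499] jaw -93.1 j7 -0.47 open 1.001 F [-0.3  0.2  0.5]
turn [0.    0.001 0.001] rows 1.0 shift mm [ 20.5 144.9  -5.6] rows 4.0
```

```bash
python3 -m handwheel '[[0,0,0,20.4,30,-5,1],[0,0,0,0,38,0,1],[0,0,0,0,38,0,1],[0,0,0,0,25,0,1],[0,0,0,0,12,0,1],[0,0,0,0,0,0,1],[0,0,0,0,0,0,1]]' 25;python3 -c "
from h import *
plan(.4455,-.2515,.005,-93.2)"
```

```text
time_s: 24.02
position: [0.4462, -0.2524, 0.0077]
tool_rot: [-0.02, -0.707, 0.707, 0.019]
ft_force: [0.5, 0.2, -0.1]
opening: 1.0
t 24.02 pos [ 0.4462 -0.2524  0.0077] jaw -93.2 j7 -0.3 open 1.0 F [ 0.5  0.2 -0.1]
turn [-0.     0.    -0.001] rows 1.0 shift mm [ 0.8  2.7 -0.9] rows 1.0
```

```bash
python3 -m handwheel '[[0,0,0,0.5,2.5,-0.5,0],[0,0,0,0,0,0,0],[0,0,0,0,0,0,0],[0,0,0,0,0,0,0],[0,0,0,0,0,0,0],[0,0,0,0,0,0,0],[0,0,0,0,0,0,0],[0,0,0,0,0,0,0]]' 25;python3 -c "
from h import *
plan(.4455,-.2515,.005,-93.2)"; python3 -m handwheel '[[0,0,0,0,-10,0,0],[0,0,0,0,-30,0,0],[0,0,0,0,-40,0,0],[0,0,0,0,-40,0,0],[0,0,0,0,0,0,0]]';python3 -c "
from h import *
s,_=snap('wrist','o1')
plan(.4965,.0033,.13,1.9)"
```

```text
time_s: 24.68
position: [0.445, -0.2515, 0.0042]
tool_rot: [0.02, 0.707, -0.707, -0.02]
ft_force: [-0.6, 0.1, 4.8]
opening: 0.567
t 24.68 pos [ 0.445  -0.2515  0.0042] jaw -93.2 j7 -0.29 open 0.567 F [-0.6  0.1  4.8]
turn [ 0. -0. -0.] rows 1.0 shift mm [-0.5 -0.8 -0. ] rows 1.0
time_s: 25.1
position: [0.4465, -0.2542, 0.13]
tool_rot: [-0.023, -0.706, 0.708, 0.018]
ft_force: [0.5, 0.4, -1.2]
opening: 0.565
t 25.15 pos [ 0.4462 -0.2528  0.1273] jaw -93.2 j7 -0.45 open 0.568 F [ 0.5  0.9 -1.9]
turn [ 0.002  1.481 -0.005] rows 12.0 shift mm [254.3  -2.7 -58.8] rows 7.0
```

View pics/o1.png

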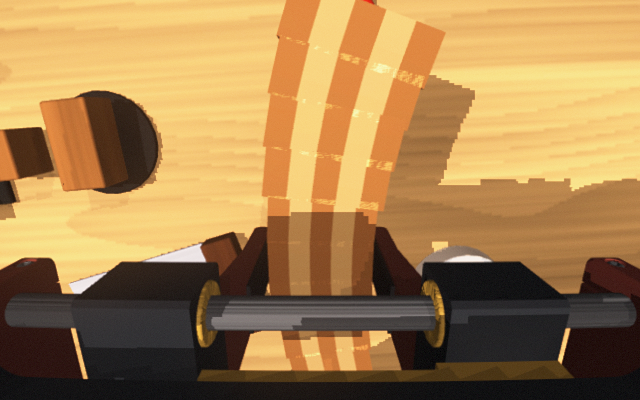

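```bash
python3 -m handwheel '[[0,-0.119,0,0,0,0,0],[0,-0.119,0,0,0,0,0],[0,-0.119,0,0,0,0,0],[0,-0.119,0,0,0,0,0],[0,-0.119,0,0,0,0,0],[0,-0.119,0,0,0,0,0],[0,-0.119,0,0,0,0,0],[0,-0.119,0,0,0,0,0]]';python3 -m handwheel '[[0,-0.119,0,0,0,0,0],[0,-0.119,0,0,0,0,0],[0,-0.119,0,0,0,0,0],[0,-0.119,0,0,0,0,0],[0,-0.119,0,0,0,0,0],[0,-0.113,0,0,0,0,0],[0,0,0,0,0,0,0],[0,0,0,0,0,0,0]]';python3 -c "
from h import *
plan(.4965,.0033,.13,1.9)"
```

```text
time_s: 25.82
position: [0.444, -0.251, 0.1232]
tool_rot: [-0.308, 0.637, -0.636, 0.308]
ft_force: [-1.0, -0.1, -1.2]
opening: 0.568
time_s: 26.48
position: [0.4442, -0.2513, 0.1234]
tool_rot: [-0.507, 0.493, -0.492, 0.507]
ft_force: [-0.3, 0.8, -1.6]
opening: 0.571
t 26.48 pos [ 0.4442 -0.2513  0.1234] jaw 1.7 j7 0.86 open 0.571 F [-0.3  0.8 -1.6]
turn [ 0.001 -0.004 -0.001] rows 1.0 shift mm [-252.7   -6.6   60.7] rows 7.0
```

```bash
python3 -m handwheel '[[0,0,0,-30,0,7,0],[0,0,0,-36,0,9,0],[0,0,0,-36,0,9,0],[0,0,0,-36,0,9,0],[0,0,0,-36,0,9,0],[0,0,0,-36,0,9,0],[0,0,0,-30,0,6,0],[0,0,0,-12,0,2.5,0]]';python3 -m handwheel '[[0,0,0,0,0,0,0],[0,0,0,0,0,0,0],[0,0,0,0,0,0,0]]';python3 -c "
from h import *
s,_=snap('wrist','p1')
plan(.4965,.0033,.13,1.9)"
```

```text
time_s: 27.15
position: [0.4971, 0.0074, 0.1233]
tool_rot: [0.509, -0.492, 0.491, -0.509]
ft_force: [-0.2, -0.0, -1.2]
opening: 0.563
time_s: 27.4
position: [0.4965, 0.0007, 0.1238]
tool_rot: [0.508, -0.492, 0.493, -0.507]
ft_force: [-0.2, -0.3, -1.8]
opening: 0.568
t 27.45 pos [0.4966 0.0005 0.1239] jaw 1.7 j7 0.33 open 0.568 F [ 0.4 -0.2 -1.4]
turn [ 0.    -0.004  0.001] rows 1.0 shift mm [-2.8 -6.1  0. ] rows 1.0
```

View pics/p1.png

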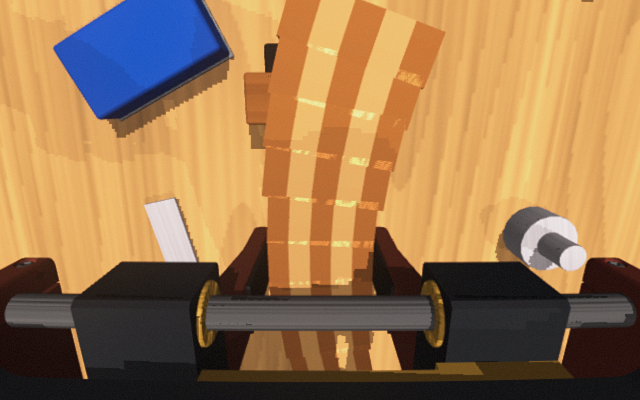

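Run:
```python
from h import *
s=sense();c=cam("wrist",s);z=s["position"][2]-.0042+.022
w=plane(c,[(267,197),(378,209),(285,0),(445,33)],z)*1000;print(w.round(1),w[:2].mean(0),w[2:].mean(0),s["position"])
```

```text
[[471.8  32.4]
 [522.3  28.2]
 [479.7 112.7]
 [543.9 102.8]] [497.05012632  30.26834341] [511.77407729 107.74135612] [0.49655641 0.00049744 0.12391023]
```

```bash
python3 -m handwheel '[[0,0,0,-3.5,20,0,0],[0,0,0,0,30,0,0],[0,0,0,0,15,0,0],[0,0,0,0,7,0,0],[0,0,0,0,4,0,0],[0,0,0,0,0,0,0],[0,0,0,0,0,0,0]]';python3 -c "
from h import *
s,_=snap('side','q1',2,(190,80,420,290))
plan(.497,.004,.0452,1.9)"
```

```text
time_s: 28.03
position: [0.4973, 0.0051, 0.0487]
tool_rot: [-0.508, 0.492, -0.492, 0.508]
ft_force: [0.7, 0.7, -0.7]
opening: 0.568
t 28.08 pos [0.4975 0.0053 0.0488] jaw 1.8 j7 0.43 open 0.562 F [-0.2 -0.4 -0.1]
turn [-0.001 -0.001 -0.   ] rows 1.0 shift mm [ 1.3  3.6 -0.6] rows 1.0
```

View pics/q1.png

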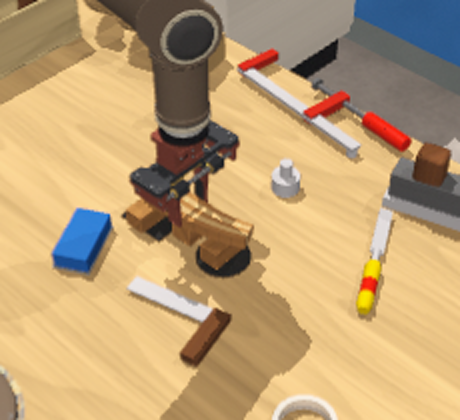

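```bash
python3 -m handwheel '[[0,0,0,1,2,-0.5,0],[0,0,0,0,1,0,0],[0,0,0,0,0.6,0,0],[0,0,0,0,0,0,0],[0,0,0,0,0,0,0]]';python3 -c "
from h import *
plan(.497,.004,.0452,1.9)"
```

```text
time_s: 28.5
position: [0.4967, 0.0049, 0.0451]
tool_rot: [-0.508, 0.492, -0.492, 0.509]
ft_force: [-2.4, 0.5, 8.2]
opening: 0.57
t 28.5 pos [0.4967 0.0049 0.0451] jaw 1.9 j7 0.44 open 0.57 F [-2.4  0.5  8.2]
turn [-0.001 -0.    -0.001] rows 1.0 shift mm [ 0.9 -0.1  0.3] rows 1.0
```

Contact shows as 8 N upward at the expected height, so I'll release with a modest opening.

```bash
python3 -m handwheel '[[0,0,0,0,-0.5,0,0],[0,0,0,0,0,0,0.62],[0,0,0,0,0,0,0.72],[0,0,0,0,0,0,0.8],[0,0,0,0,0,0,0.85],[0,0,0,0,0,0,0.85],[0,0,0,0,-20,0,0.85],[0,0,0,0,-35,0,0.85]]';python3 -m handwheel '[[0,0,0,0,-40,0,0.85],[0,0,0,-5,-40,0,0.85],[0,0,0,-10,-35,0,1],[0,0,0,0,0,0,1],[0,0,0,0,0,0,1],[0,0,0,0,0,0,1]]';python3 -c "
from h import *
s,_=snap('wrist','r1');snap('scene','r2',2.5,(270,170,430,300))
plan(.69,-.031,.2,1.9)"
```

```text
time_s: 29.17
position: [0.4941, 0.0046, 0.098]
tool_rot: [0.51, -0.493, 0.491, -0.506]
ft_force: [0.1, -0.6, 1.5]
opening: 0.852
time_s: 29.67
position: [0.4954, 0.0201, 0.2144]
tool_rot: [-0.508, 0.492, -0.491, 0.508]
ft_force: [0.3, 0.1, -0.8]
opening: 1.002
t 29.77 pos [0.495  0.0196 0.2136] jaw 1.9 j7 0.17 open 1.003 F [-0.5  0.3 -0. ]
turn [ 0.002 -0.     0.001] rows 1.0 shift mm [ 57.   13.6 193.3] rows 5.0
```

View pics/r1.png

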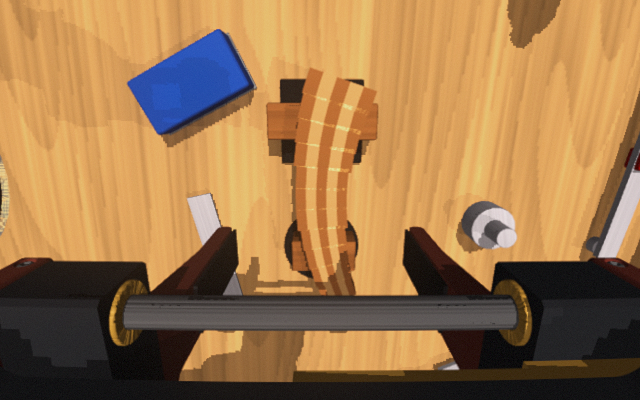

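View pics/r2.png

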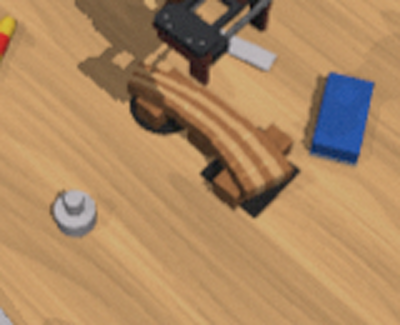

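The bend lies across both bearers, with its wide end at the square pad. I'll measure it close up.

Run:
```python
from h import *
im=np.load("pics/r1.npy")
cv2.imwrite("pics/r1z.png",cv2.resize(im[60:300,255:390],None,fx=2.5,fy=2.5,interpolation=cv2.INTER_CUBIC)[:,:,::-1])
cv2.imwrite("pics/r1w.png",cv2.resize(im[185:265,440:535],None,fx=6,fy=6,interpolation=cv2.INTER_CUBIC)[:,:,::-1])
```

```text
(no output)
```

View pics/r1z.png

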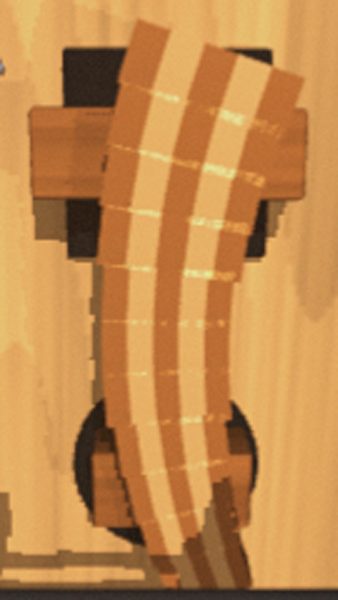

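View pics/r1w.png

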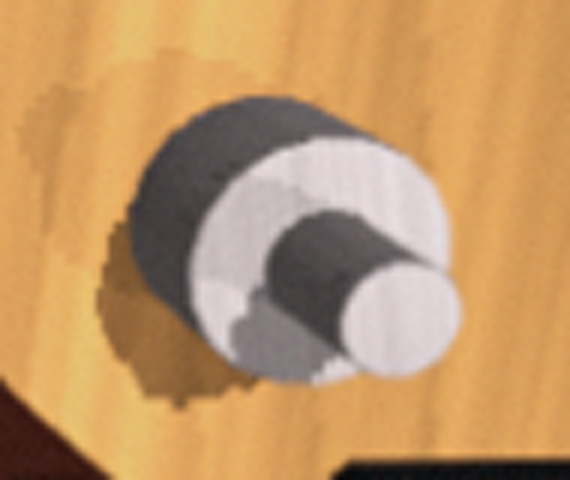

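Run:
```python
from h import *
c=cam("wrist");f=lambda l:np.array(l)/2.5+[254.7,59.7];g=lambda l:np.array(l)/6+[439.6,184.6]
w=plane(c,f([(99,266),(237,280),(107,415),(137,20),(304,80)]),.063)*1000;print(w.round(1),w[3:].mean(0))
print("step mid",w[:2].mean(0),"left side mid",(w[0]+w[2])/2)
print("long ends",plane(c,f([(31,107),(306,112),(302,200),(33,196)]),.041)*1000)
print("short ends",plane(c,f([(93,455),(251,452)]),.041)*1000)
a=plane(c,g([(401,320)]),.058);b=plane(c,g([(320,260)]),.03);print("weight",a*1000,b*1000)
# height of grip top by scene view
cs=cam("scene");im=np.load("pics/r2.npy");
cv2.imwrite("pics/r2w.png",cv2.resize(im[235:275,280:320],None,fx=12,fy=12,interpolation=cv2.INTER_CUBIC)[:,:,::-1])
print(proj(cs,[[*a[0],.058],[*b[0],.03]]))
```

```text
[[469.5  35.9]
 [522.3  32.2]
 [473.5 -24.2]
 [481.8 124.6]
 [542.5 106.2]] [512.13443179 115.426676  ]
step mid [495.93228363  34.03796414] left side mid [471.5041238    5.80890468]
long ends [[440.55712343  93.71653364]
 [547.59336223  95.34678266]
 [548.5461991   61.3470868 ]
 [441.13165079  59.37638563]]
short ends [[466.28151576 -51.02896155]
 [534.67849052 -47.30557823]]
weight [[689.2828344 -32.5636733]] [[688.99813279 -32.03988324]]
[[298.30994268 248.09212157]
 [299.07977937 252.30573825]]
```

View pics/r2w.png

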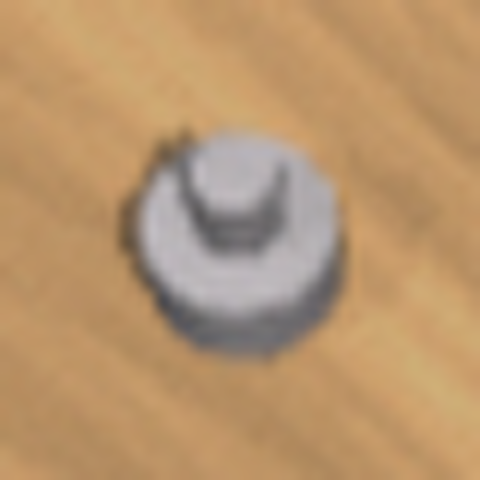

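```bash
python3 -m handwheel '[[0,0,0,7,5,38,1],[0,0,0,7,5,38,1],[0,0,0,7,10,38,1],[0,0,0,7,20,38,1],[0,0,0,7,20,30,1],[0,0,0,0,20,11,1],[0,0,0,0,0,0,1],[0,0,0,0,0,0,1]]' 30;python3 -c "
from h import *
s,_=snap('wrist','s1')
plan(.689,-.0323,.034,1.9)"
```

```text
time_s: 30.43
position: [0.6866, -0.0098, 0.1327]
tool_rot: [0.51, -0.493, 0.491, -0.506]
ft_force: [-0.2, -0.6, 0.8]
opening: 0.995
t 30.48 pos [ 0.687  -0.0096  0.1346] jaw 1.8 j7 0.39 open 1.002 F [-0.1  0.   0.4]
turn [ 0.003 -0.002  0.001] rows 1.0 shift mm [ 22.8 100.6   1.2] rows 3.0
```

View pics/s1.png

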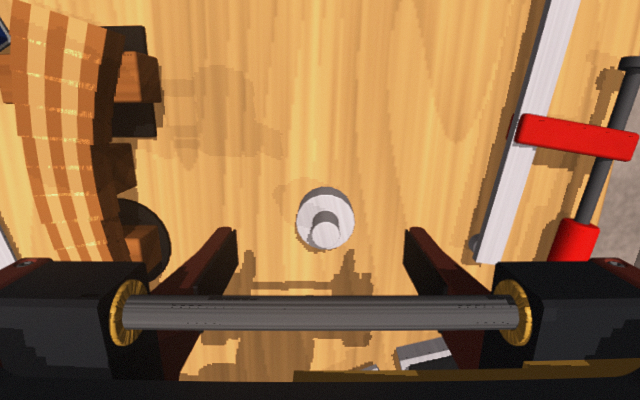

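Run:
```python
from h import *
c=cam("wrist");im=np.load("pics/s1.npy")
cv2.imwrite("pics/s1z.png",cv2.resize(im[175:260,280:370],None,fx=6,fy=6,interpolation=cv2.INTER_CUBIC)[:,:,::-1])
print(plane(c,[(325,235)],.058)*1000,plane(c,[(325,221)],.03)*1000)
c0=cam("wrist",dict(position=[.495,.0196,.2136],tool_rot=[-.508,.492,-.491,.508]))
print(tri(c,(325,235),c0,np.array((401,320))/6+[439.6,184.6]))
```

```text
[[691.37634777 -32.92039551]] [[691.61059124 -31.38707306]]
(array([ 0.69143945, -0.03374458,  0.05509981]), np.float64(0.0006191661044392863))
```

View pics/s1z.png

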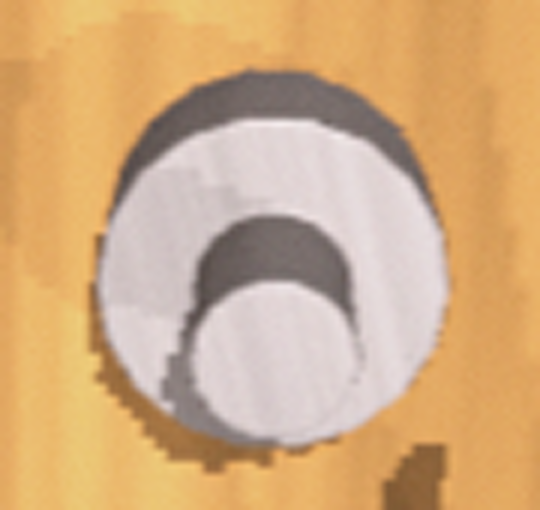

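```bash
python3 -m handwheel '[[0,0,0,23,0,4,0.7],[0,0,0,0,35,0,0.6],[0,0,0,0,35,0,0.6],[0,0,0,0,20,0,0.6],[0,0,0,0,9,0,0.6],[0,0,0,0,0,0,0.6],[0,0,0,0,0,0,0.6]]' 30;python3 -c "
from h import *
s,_=snap('wrist','t1')
plan(.691,-.033,.034,1.9)"
```

```text
time_s: 31.07
position: [0.6935, -0.0314, 0.0385]
tool_rot: [-0.508, 0.491, -0.492, 0.509]
ft_force: [-1.0, -0.5, -0.2]
opening: 0.601
t 31.12 pos [ 0.6941 -0.0315  0.0391] jaw 1.9 j7 0.48 open 0.603 F [-0.5 -0.1  1. ]
turn [-0.003  0.     0.   ] rows 1.0 shift mm [ 1.4  5.1 -3.1] rows 1.0
```

View pics/t1.png

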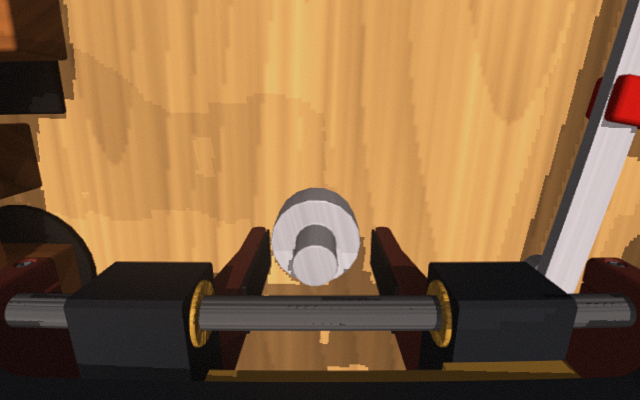

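```bash
python3 - <<'E'
from h import *
c=cam("wrist");print(plane(c,[(316,265)],.058)*1000,plane(c,[(316,242)],.03)*1000)
E
python3 -m handwheel '[[0,0,0,1.5,5,-2,0.6],[0,0,0,0,0,0,0.6],[0,0,0,0,0,0,0.35],[0,0,0,0,0,0,0.2],[0,0,0,0,0,0,0],[0,0,0,0,0,0,0],[0,0,0,0,0,0,0],[0,0,0,0,0,0,0]]' 30;python3 -c "
from h import *
plan(.691,-.033,.034,1.9)"
```

```text
[[692.26530522 -32.07817363]] [[691.99008981 -32.19473434]]
time_s: 31.78
position: [0.691, -0.033, 0.0318]
tool_rot: [0.508, -0.492, 0.492, -0.508]
ft_force: [-1.5, -0.3, 0.8]
opening: 0.243
t 31.78 pos [ 0.691  -0.033   0.0318] jaw 1.9 j7 0.48 open 0.243 F [-1.5 -0.3  0.8]
turn [ 0. -0. -0.] rows 1.0 shift mm [ 0.  -2.2 -0. ] rows 1.0
```

```bash
python3 -m handwheel '[[0,0,0,0,0,0,0],[0,0,0,0,-12,0,0],[0,0,0,0,-30,0,0],[0,0,0,0,-40,0,0],[0,0,0,0,-38,0,0],[0,0,0,0,0,0,0]]' 40;python3 -c "
from h import *
plan(.4965,.0045,.15,1.9)"
```

```text
time_s: 32.28
position: [0.6947, -0.0346, 0.1603]
tool_rot: [-0.506, 0.489, -0.495, 0.51]
ft_force: [2.2, -1.3, -3.8]
opening: 0.24
t 32.28 pos [ 0.6947 -0.0346  0.1603] jaw 1.8 j7 0.41 open 0.24 F [ 2.2 -1.3 -3.8]
turn [-0.011 -0.001  0.001] rows 1.0 shift mm [ -45.6   10.3 -196.8] rows 5.0
```

```bash
python3 -m handwheel '[[0,0,0,-6,0,-25,0],[0,0,0,-8,0,-34,0],[0,0,0,-8,0,-34,0],[0,0,0,-8,0,-34,0],[0,0,0,-7,0,-34,0],[0,0,0,-5,0,-25,0],[0,0,0,-2,0,-9,0],[0,0,0,0,0,0,0]]';python3 -m handwheel '[[0,0,0,0,0,0,0],[0,0,0,0,0,0,0]]';python3 -c "
from h import *
s,_=snap('wrist','u1')
plan(.4965,.0045,.0948,1.9)"
```

```text
time_s: 32.95
position: [0.4922, 0.0053, 0.1516]
tool_rot: [-0.508, 0.493, -0.491, 0.508]
ft_force: [0.5, 0.9, -4.6]
opening: 0.243
time_s: 33.12
position: [0.4961, 0.0045, 0.1521]
tool_rot: [-0.508, 0.491, -0.492, 0.509]
ft_force: [-0.9, 0.1, -4.6]
opening: 0.24
t 33.17 pos [0.4961 0.0043 0.152 ] jaw 1.9 j7 0.3 open 0.238 F [ 0.4  0.2 -4.9]
turn [-0.001 -0.     0.001] rows 1.0 shift mm [-0.2 57.2  0.4] rows 2.0
```

View pics/u1.png

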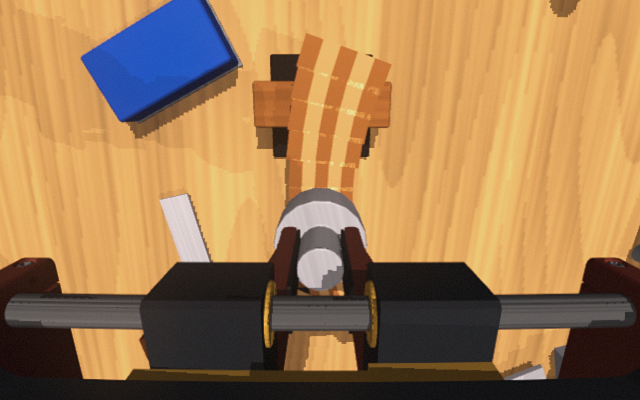

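```bash
python3 - <<'E'
from h import *
c=cam("wrist");w=plane(c,[(289.5,160),(351.5,167)],.063)*1000;print(w,w.mean(0))
E
python3 -m handwheel '[[0,0,0,0,15,0,0],[0,0,0,0,18,0,0],[0,0,0,0,10,0,0],[0,0,0,0,6,0,0],[0,0,0,0,3,0,0],[0,0,0,0,0,0,0],[0,0,0,0,0,0,0]]';python3 -c "
from h import *
plan(.4965,.0045,.0948,1.9)"
```

```text
[[471.98207161  36.16034012]
 [519.42405496  32.32616122]] [495.70306329  34.24325067]
time_s: 33.75
position: [0.4952, 0.0042, 0.1]
tool_rot: [-0.508, 0.492, -0.492, 0.508]
ft_force: [0.5, -0.0, -4.5]
opening: 0.24
t 33.75 pos [0.4952 0.0042 0.1   ] jaw 1.9 j7 0.38 open 0.24 F [ 0.5 -0.  -4.5]
turn [-0.    -0.001  0.   ] rows 1.0 shift mm [-0.2  5.2  1.3] rows 1.0
```

```bash
python3 -m handwheel '[[0,0,0,0,1,1,0],[0,0,0,0,1,0,0],[0,0,0,0,0.6,0,0],[0,0,0,0,0.5,0,0],[0,0,0,0,0,0,0],[0,0,0,0,0,0,0]]';python3 -m handwheel '[[0,0,0,0,0.5,0,0],[0,0,0,0,0.5,0,0],[0,0,0,0,0,0,0],[0,0,0,0,0,0,0]]';python3 -c "
from h import *
plan(.4965,.0045,.0948,1.9)"
```

```text
time_s: 34.25
position: [0.4958, 0.0046, 0.0966]
tool_rot: [-0.508, 0.492, -0.492, 0.508]
ft_force: [-0.4, -0.3, -4.4]
opening: 0.239
time_s: 34.58
position: [0.4958, 0.0046, 0.0956]
tool_rot: [-0.508, 0.492, -0.492, 0.508]
ft_force: [0.3, -0.5, -5.1]
opening: 0.242
t 34.58 pos [0.4958 0.0046 0.0956] jaw 1.9 j7 0.39 open 0.242 F [ 0.3 -0.5 -5.1]
turn [ 0. -0. -0.] rows 1.0 shift mm [0.1 0.8 0.7] rows 1.0
```

```bash
python3 -m handwheel '[[0,0,0,0,0.4,0,0],[0,0,0,0,0.3,0,0],[0,0,0,0,0,0,0],[0,0,0,0,0,0,0]]';python3 -m handwheel '[[0,0,0,0,0.3,0,0],[0,0,0,0,0.3,0,0],[0,0,0,0,0,0,0],[0,0,0,0,0,0,0]]'
```

```text
time_s: 34.92
position: [0.4957, 0.0046, 0.0949]
tool_rot: [0.508, -0.492, 0.492, -0.508]
ft_force: [-0.1, 0.1, -4.8]
opening: 0.241
time_s: 35.25
position: [0.4959, 0.0046, 0.0946]
tool_rot: [-0.508, 0.492, -0.492, 0.508]
ft_force: [-2.7, 0.9, 5.5]
opening: 0.236
```

Contact came at about the predicted height (TCP z 0.0946), with roughly 10 N on the bend. I'll release.

```bash
python3 -m handwheel '[[0,0,0,0,-0.2,0,0],[0,0,0,0,0,0,0.3],[0,0,0,0,0,0,0.4],[0,0,0,0,0,0,0.5],[0,0,0,0,0,0,0.55],[0,0,0,0,0,0,0.55]]';python3 -m handwheel '[[0,0,0,0,-15,0,0.55],[0,0,0,0,-30,0,0.55],[0,0,0,0,-40,0,0.55],[0,0,0,-10,-40,0,0.8],[0,0,0,-20,-20,0,1],[0,0,0,0,0,0,1],[0,0,0,0,0,0,1],[0,0,0,0,0,0,1]]';python3 -c "
from h import *
s,_=snap('wrist','v1');snap('scene','v2',3,(280,170,430,300));snap('side','v3',2.5,(200,110,420,280))
plan(.4965,.0045,.0948,1.9)"
```

```text
time_s: 35.75
position: [0.4959, 0.0046, 0.0945]
tool_rot: [-0.508, 0.492, -0.492, 0.508]
ft_force: [0.1, 0.1, -0.2]
opening: 0.54
time_s: 36.42
position: [0.4941, 0.0344, 0.2386]
tool_rot: [0.509, -0.492, 0.491, -0.508]
ft_force: [0.3, 0.1, -0.6]
opening: 0.892
t 36.57 pos [0.494  0.0336 0.2383] jaw 1.8 j7 0.12 open 0.991 F [ 0.1  0.1 -0.4]
turn [ 0.002 -0.001  0.001] rows 1.0 shift mm [ 29.2 143.5   1.5] rows 4.0
```

View pics/v1.png

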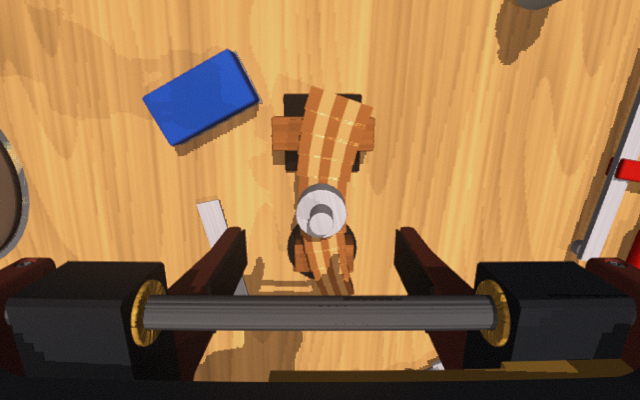

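View pics/v2.png

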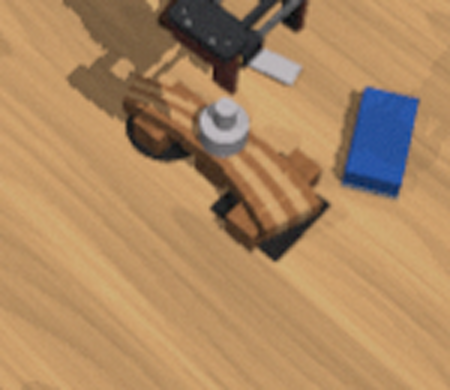

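View pics/v3.png

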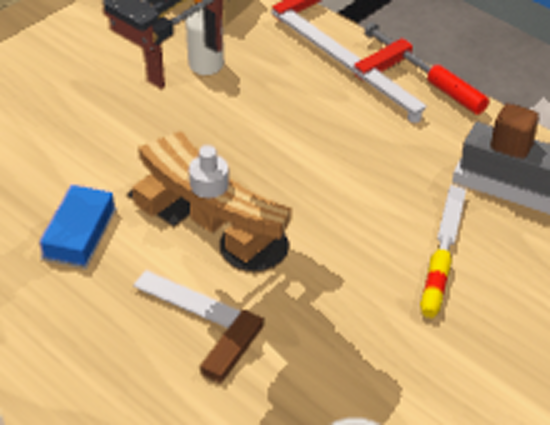

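All of it stands as intended: the weight is at (320,213) in the wrist view, upright on the middle of the bend. One last numeric check, then I'll hand in.

Run:
```python
from h import *
im=np.load("pics/v1.npy")
cv2.imwrite("pics/v1z.png",cv2.resize(im[80:300,260:385],None,fx=2.7,fy=2.7,interpolation=cv2.INTER_CUBIC)[:,:,::-1])
```

```text
(no output)
```

View pics/v1z.png

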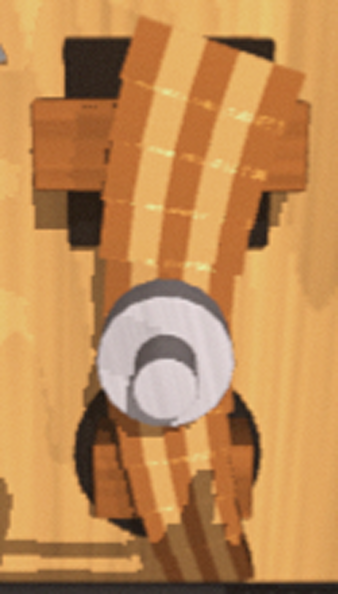

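Run:
```python
from h import *
c=cam("wrist");f=lambda l:np.array(l)/2.7+[259.7,79.7]
print("sq");rect(c,f([(64,38),(274,40),(267,249),(68,247)]),.006)
print("long");rect(c,f([(31,98),(309,102),(303,192),(34,190)]),.041)
print("weight",plane(c,f([(165,388)]),.121)*1000,plane(c,f([(166,358)]),.093)*1000)
w=plane(c,f([(102,260),(238,275),(141,16),(306,74)]),.063)*1000;print("step",w[:2].mean(0),"wide",w[2:].mean(0))
print("round l/r",plane(c,f([(76,448),(260,448)]),.006)*1000,"short -y edge",plane(c,f([(95,516),(248,516)]),.041)*1000)
sign_off()
```

```text
sq
centre [494.5  74.5] edges [88.5 89.6 88.9 89.6] ang01 1.3 ang12 -88.5
long
centre [494.7  77.5] edges [108.6  35.2 107.7  35.9] ang01 1.2 ang12 -89.1
weight [[495.38818471   4.95736123]] [[495.68079881   6.30933146]]
step [496.40674472  33.12979868] wide [513.144406   115.78857355]
round l/r [[455.34689772 -68.06135927]
 [542.67297496 -65.19324822]] short -y edge [[467.21156724 -84.93546662]
 [534.89148852 -82.70137871]]
the job is handed in; nothing more can be done
```

The job is done and handed in. All five pieces were placed in the required order, and the hand-in gave no verdict. It took about 37 s of the 138 s allowed.

What the last checks showed, from the wrist camera:

| Piece | Result |
|---|---|
| Long bearer | About 3 mm from the square pad's centre, within about 1° of square to the pads' line |
| Short bearer | About 2–4 mm from the round pad's centre, crosswise |
| Packer | About 2.5 mm from midway; measured before the bend went on, visible only at its edge afterwards |
| Bend | Flat across both bearers, wide end over the long one, its middle within about 2 mm of midway |
| Weight | Within about 2 mm of the bend's middle, upright in all three views; about 10 N at touch-down |

- **Glue bottle:** it is still standing in the final side view.
- **Robot:** the arm was about 14 cm clear when I handed in.
- **Disagreements:** the side camera placed the pads about 7 mm off in y from the scene and wrist cameras. I used the wrist camera for placing. Its own views differed by 2–4 mm in y, well inside the 15 mm tolerance.
- **Heights:** the bearer, bend and weight were triangulated from two wrist views. Averages came out up to about 6 mm low, worst on the short bearer, where single corners ran from 21 to 35 mm against 35 mm. I set grasp heights mostly from the given sizes. I only checked the packer's height against the scene view.

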